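Pack the sampling tray and leave the look-alikes

TASK

Pack the sampling tray: stand the amber bottle, the dropper bottle with the pointed cap and the straight-walled beaker with the spout upright, each in the round holder of its size (dropper bottle in the smallest, amber bottle in the middle-sized, beaker in the largest), and lay the marker lengthwise in the pen rest, about centred on it. The small flat-capped brown vial and the tapered cup look similar but do not belong: leave them standing where they are.

Things in the scene. Friction and masses are not known exactly. Their poses are not given: they have to be found in the camera images.
- amber_bottle_center (a point): Amber glass bottle with a broad white screw cap, standing upright: 43 mm in diameter, 94 mm high, the largest brown thing on the worktop. About 0.14 kg; best held high, 60 to 75 mm above its foot. Point: on its axis, half-way up (47 mm above its foot); z up. Belongs in the middle-sized holder.
- dropper_bottle_center (a point): Small white-clear dropper bottle with a narrow, pointed dropper cap, standing upright: body 29 mm in diameter and 45 mm high, then the cap, 14 mm thick, to 70 mm. Point: on its axis, half-way up (35 mm above its foot); z up. Belongs in the smallest holder.
- beaker_center (a point): Clear beaker with straight walls and a small spout, standing upright: 54 mm across, 58 mm over the spout, 70 mm high; it can be held round the outside. Point: on its axis, half-way up (35 mm above its foot); z up. Belongs in the largest holder.
- marker_center (a point): Capped felt marker lying on the worktop, 128 mm long, 15 mm thick. Point: its middle, on its centre line (7.5 mm above what it lies on). Its long axis is its own y. Belongs in the pen rest.
- holder_small: Smallest of the three round white holders in the grey tray: a ring 44 mm wide inside, 56 mm outside, 12 mm high, with a floor 3 mm thick, fixed. Origin: centre of its underside, on the tray's base (10 mm above the worktop). Tray: 272 x 178 x 20 mm, fixed, holders in a row 80 mm apart in any order, the pen rest 93 mm beside the row.
- holder_middle: Middle one of the three round white holders in the grey tray: a ring 60 mm wide inside, 72 mm outside, 12 mm high, with a floor 3 mm thick, fixed. Origin: centre of its underside, on the tray's base (10 mm above the worktop).
- holder_large: Largest of the three round white holders in the grey tray: a ring 76 mm wide inside, 88 mm outside, 12 mm high, with a floor 3 mm thick, fixed. Origin: centre of its underside, on the tray's base (10 mm above the worktop).
- pen_rest: White pen rest fixed in the tray: two saddles (12 mm long) 80 mm apart, with a common channel along its own x, parallel to the row of holders. Channel 32 mm wide, its floor 16 mm and its cheeks' tops 30 mm above the origin; open between the saddles (68 mm) for fingers. Origin: centre of its underside, on the tray's base (10 mm above the worktop).
- vial_center (a point): Small brown vial with a flat black cap, standing upright: 27 mm in diameter, 62 mm high. Does not belong in the tray. Point: on its axis, half-way up (31 mm above its foot).
- cup_center (a point): Clear tapered cup without a spout, wider at its mouth (66 mm) than at its foot (49 mm), 72 mm high, standing upright. Does not belong in the tray. Point: on its axis, half-way up (36 mm above its foot).
Mind the look-alikes: they are no part of the job. Leave any purple look-alike of the part that bears amber_bottle_center alone. Leave any yellow look-alike of the part that bears beaker_center alone.

How it is judged (in metres and radians):
At the end, for the whole second after the job is handed in: Bottle, dropper bottle and beaker upright (0.12 rad) on the floor of their own holder, within 12 mm of its centre, 6 mm in height; marker in the pen rest within 12 mm across, 15 mm along, 6 mm in height, 0.15 rad; all at rest; vial and cup upright within 25 mm of their start (horizontal distance between amber_bottle_center and holder_middle below 0.012 m and z of amber_bottle_center in the frame of holder_middle between 0.044 and 0.056 m and angle between each of amber_bottle_center, dropper_bottle_center, beaker_center, vial_center, cup_center's own z axis and vertical below 0.12 rad and horizontal distance between dropper_bottle_center and holder_small below 0.012 m and z of dropper_bottle_center in the frame of holder_small between 0.032 and 0.044 m and horizontal distance between beaker_center and holder_large below 0.012 m and z of beaker_center in the frame of holder_large between 0.032 and 0.044 m and x of marker_center in the frame of pen_rest between -0.015 and 0.015 m and y of marker_center in the frame of pen_rest between -0.012 and 0.012 m and z of marker_center in the frame of pen_rest between 0.018 and 0.03 m and angle between the y axis of marker_center and the x axis of pen_rest, either way round below 0.15 rad and linear speed of each of amber_bottle, dropper_bottle, beaker, marker below 0.02 m/s and distance of each of vial_center, cup_center from where it was at the start of the episode below 0.025 m); the robot touches nothing.
It fails at once if the brown vial is moved or knocked over (distance of vial_center from where it was at the start of the episode above 0.03 m).
It fails at once if the tapered cup is moved or knocked over (distance of cup_center from where it was at the start of the episode above 0.03 m).
It also fails if it takes over 109 s, if anything falls off the work surface, if the arm or the gripper's body presses on something with over 40 N, if the wrist force passes 120 N, or if a joint passes its speed limit or range.

ROBOT

A 6-joint arm with a two-finger parallel gripper is mounted at the origin on a cart in front of the work surface, level with it; the furniture and walls round the work are solid. World frame = base frame: x ahead of the robot, y to its left, z up, the work surface at z = 0. Lengths are in mm, angles in rad, forces in N, time in s.
With the tool pointing down it reaches from about 250 to 800 mm from the base axis. Payload 8.5 kg.
Tool frame: the origin (TCP) lies midway between the tips of the shut fingers; the grasp point (between the pads) lies 19 mm behind it (robot.pinch_z is the distance from the TCP to the grasp point, in mm); z points along the fingers, y is the direction in which the jaws open and shut (so a half turn about z gives the same grasp; the last joint's range is limited). The gripper opens to 85 mm and grips with 20 to 120 N. Pads are 22 mm wide; open, the fingers measure 114 mm over their backs; the gripper's body (76 mm by 85 mm) begins 54 mm behind the grasp point. The pads swing forward as they close: fully open they stand 13 mm farther back than shut.
Start: joints at [-1.244, 0.238, -0.013, 1.319, 0, 1.571], TCP at [168.515, -497.169, 194.976] pointing down, gripper open.
Joint ranges: [-2.66, 2.66], [-1.03, 1.9], [-1.14, 1.46], [-1.82, 2.27], [-1.45, 1.34], [-3.14, 3.14]. Speed limits (rad/s): [2.22, 2.22, 2.79, 3.14, 3.14, 3.14].

INTERFACE

Orientations are given as [roll, pitch, yaw] about the fixed x, y, z axes, in that order (R = Rz(yaw) Ry(pitch) Rx(roll)).
In Python, from station import sensors, cams, order, robot gives the robot as it stands. The module is installed in compiled form; this text tells all that it offers.
- The arm moves only by the tool jog_arm, never from a script. Its argument "deltas" is a list of rows, each a list of 6 numbers: the shift along the world's x, y, z in m, then the turn, a rotation vector about the world's x, y, z in degrees. In form: [[tx, ty, tz, wx, wy, wz], ...]. A call has 1 to 12 rows; each row is the pose to reach, as a shift and turn from the pose commanded when the call began; what a row does not reach only later rows make up. A row lasts 1/10 s, in which the tool goes at most 50 mm and 8.59 degrees, less where a joint would pass 70% of its speed; a pose out of reach is approached as far as the arm can. A call with a gripper value outside its range is refused whole. "gripper" is the closure, from 0 (fully open) to 1 (shut), set as the call begins (left out, the last holds). The fingers move at their own pace and stop on an object; the grip force is fixed at half the most. Time passes only in rows, so rows that repeat a pose let the fingers close. It gives the time, the measured TCP pose, the force and the opening at its end, in the units of the state.
- sensors.read_state(): the state, without advancing time (a new reading comes with each control period).
- cams.get_image(name): name is "scene" or "top"; returns the picture (384x512x3 uint8, red, green, blue); there is no depth.
- cams.get_calibration(name): a dict with "fx", "fy", "cx", "cy" (pixels), "eye" and "attitude" of the camera in the world. Camera axes: x right, y up, looking along -z (the intrinsics and any distortion apply to the point x, -y, -z); pixel columns grow to the right and rows downward; lengths in mm; the calibration is good to about 2 mm. A picture is of the moment at which its call begins. get_calibration takes no time and is no camera call.
- order.sign_off(): hands the job in, once; it reports no verdict.
The state is a dict: "time_s": time; "joint_positions": joint angles; "joint_velocities": joint speeds; "tau": joint torques, N m; "position": TCP position; "eef_rot": TCP orientation; "ft_force": force on the tool from outside, world axes, zero at the start; "torque": the same for the moment, N m; "grip_width": finger opening in mm.
Only numpy, scipy, OpenCV 4.12 (cv2) and the standard library are available. Lean on these libraries where they do the work, as an engineer would, in place of code of your own. Each camera call takes 0.05 s, during which the arm holds its last target.

## Working session

There is one attempt and no reset: what is moved stays moved. The work goes in short steps, Python scripts to look and compute and a tool call to move; the robot and the scene stay as the last step left them, time stands still between calls to the robot, and variables do not carry over. Pictures are saved under pics/ and viewed, and the job is handed in when it is done.

Besides the shell and the picture viewer there is one more tool, called after "Emit:" by a JSON object that holds its "name" and its "arguments", one argument or row to a line. jog_arm: Moves the arm, as the interface text tells. Its arguments: {"type":"object","properties":{"deltas":{"type":"array","items":{"type":"array","items":{"type":"number"}}},"gripper":{"type":"number"}},"required":["deltas"]}

```bash
mkdir -p pics; python3 - <<'E'
from station import sensors,cams
import cv2
print(sensors.read_state())
for n in("scene","top"):
    print(cams.get_calibration(n))
    cv2.imwrite(f"pics/{n}0.png",cams.get_image(n)[:,:,::-1])
E
```

```text
{'time_s': 0.0, 'joint_positions': array([-1.24397263e+00,  2.38779258e-01, -1.42502830e-02,  1.31918758e+00,
       -3.43281373e-05,  1.57080689e+00]), 'joint_velocities': array([-1.68579376e-03,  7.21244157e-04,  1.46815072e-03, -3.33164442e-04,
        1.27264278e-05, -1.18154398e-03]), 'tau': array([-8.98698054e-04, -5.38776577e+01,  3.46439373e+01,  1.82621431e-02,
       -7.45612169e-05, -2.33676707e-05]), 'position': array([ 168.38533157, -496.77823859,  194.37999928]), 'eef_rot': array([-3.14017186e+00,  3.43431158e-05,  3.26813183e-01]), 'ft_force': array([-0.43499451,  0.50831681, -0.25406954]), 'torque': array([ 0.03017852, -0.00642158,  0.02520876]), 'grip_width': 85.56487119375721}
{'fx': 470.05673122617856, 'fy': 470.05673122617856, 'cx': 251.09965095111758, 'cy': 195.3033335095862, 'eye': array([ -291.069907  , -1172.8160551 ,   747.15826636]), 'attitude': array([ 1.10855482,  0.01419801, -0.65091308])}
{'fx': 484.38470032178856, 'fy': 484.38470032178856, 'cx': 254.9165287545602, 'cy': 184.74055904233134, 'eye': array([ 414.50895187, -112.18200806, 1552.23111215]), 'attitude': array([ 0.06204108,  0.01254129, -1.58892781])}
```

```bash
python3 - <<'E'
import cv2
for n in("scene","top"):
    i=cv2.imread(f"pics/{n}0.png"); cv2.imwrite(f"pics/{n}0b.png",cv2.resize(i,(800,600),interpolation=cv2.INTER_CUBIC))
E
```

```text
(no output)
```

View pics/scene0b.png

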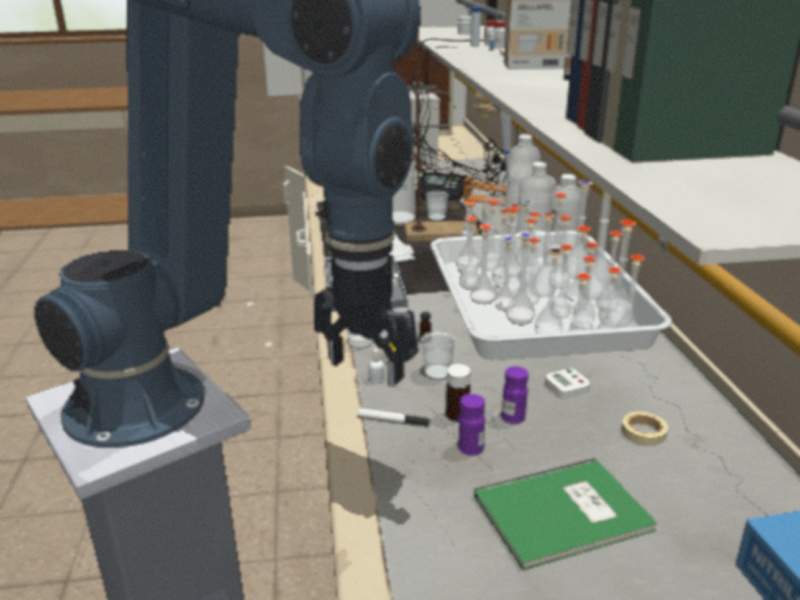

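View pics/top0b.png

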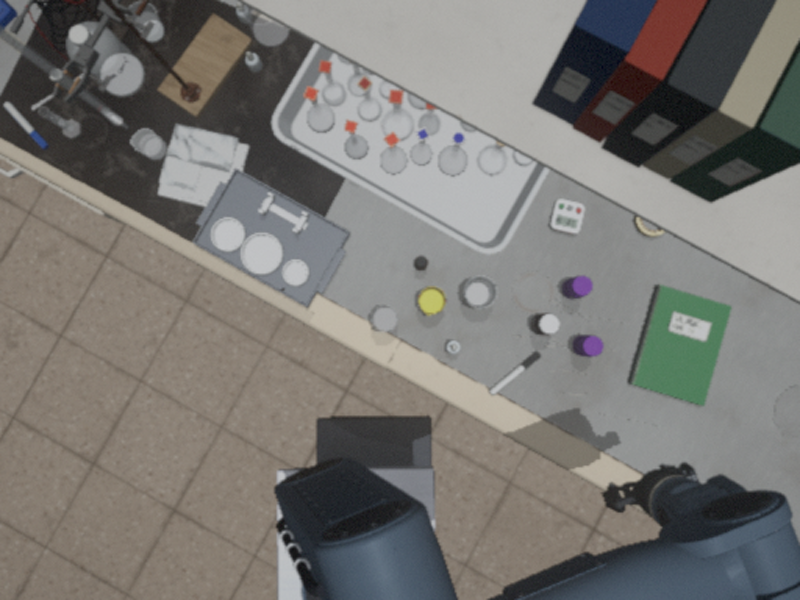

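```bash
cat > h.py <<'E'
from station import sensors,cams,order,robot
import numpy as np,cv2
from scipy.spatial.transform import Rotation as Ro
C={n:cams.get_calibration(n) for n in("scene","top")}
def px2w(n,u,v,z):
    c=C[n];R=Ro.from_euler('xyz',c['attitude']).as_matrix()
    d=R@np.array([(u-c['cx'])/c['fx'],-(v-c['cy'])/c['fy'],-1])
    return c['eye']+d*(z-c['eye'][2])/d[2]
def w2px(n,p):
    c=C[n];R=Ro.from_euler('xyz',c['attitude']).as_matrix()
    q=R.T@(np.asarray(p,float)-c['eye']);return np.array([c['cx']+c['fx']*q[0]/-q[2],c['cy']+c['fy']*q[1]/q[2]])
def snap(n,f):
    i=cams.get_image(n)[:,:,::-1];cv2.imwrite(f'pics/{f}.png',i);return i
def crop(f,u0,v0,w,h,out,k):
    i=cv2.imread(f'pics/{f}.png')[v0:v0+h,u0:u0+w];cv2.imwrite(f'pics/{out}.png',cv2.resize(i,None,fx=k,fy=k,interpolation=cv2.INTER_CUBIC))
E
python3 - <<'E'
from h import *
crop('top0',110,100,130,100,'c1',6)
crop('top0',230,150,130,100,'c2',6)
crop('top0',280,170,130,100,'c2b',6)
crop('scene0',200,190,140,105,'c3',5.7)
print(robot.pinch_z)
E
```

```text
18.700000000000003
```

View pics/c1.png

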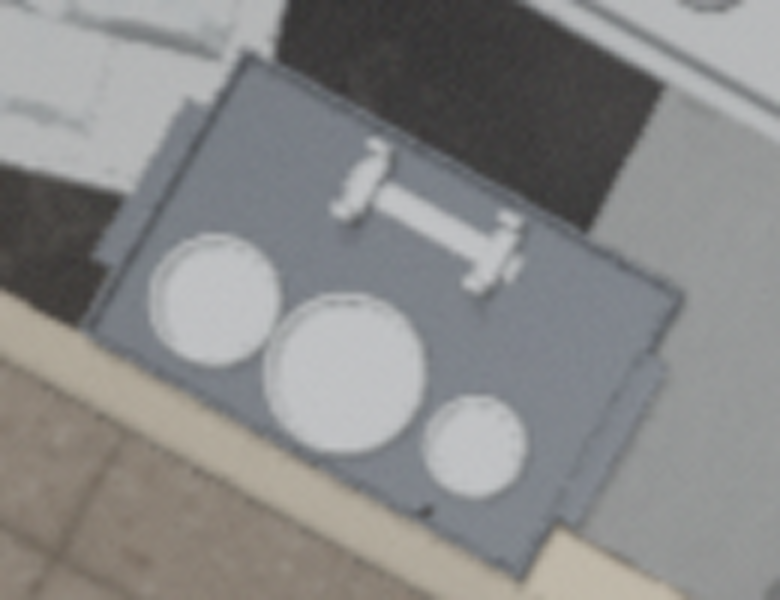

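View pics/c2.png

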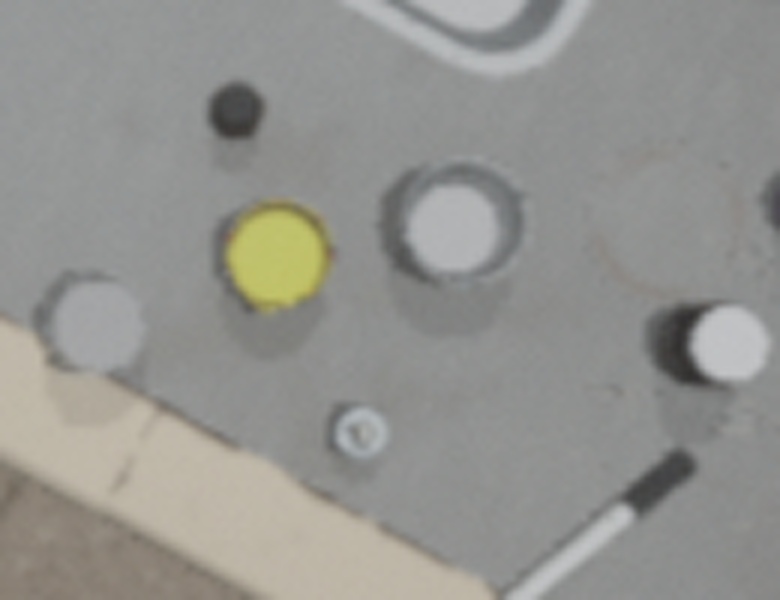

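View pics/c3.png

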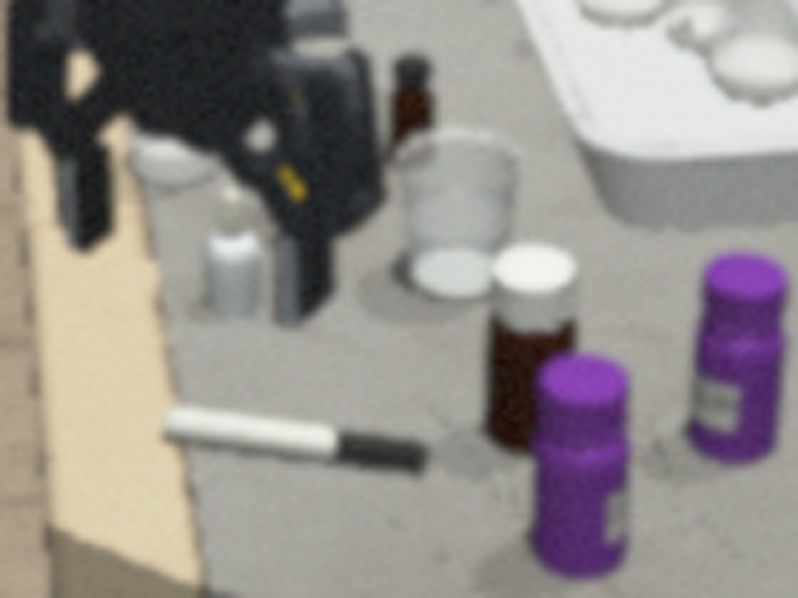

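View pics/c2b.png

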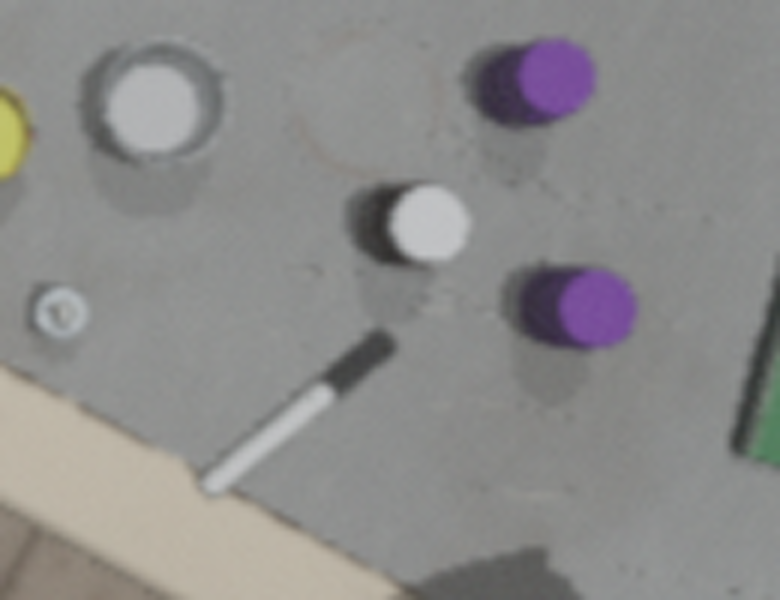

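```bash
cat > e1.py <<'E'
from h import *
def f(x,y,u0,v0,k=6): return u0+(x+.5)/k-.5, v0+(y+.5)/k-.5
G={}
for n,(x,y),o,z in [('mid',(216,300),(110,100),22),('large',(345,373),(110,100),22),('small',(475,446),(110,100),22),
 ('penA',(362,182),(110,100),38),('penB',(495,252),(110,100),38),
 ('amber',(429,223),(280,170),94),('dropper',(61,311),(280,170),45),('mk1',(207,487),(280,170),7.5),('mk2',(385,343),(280,170),7.5),
 ('beaker',(97,325),(230,150),70),('cupfoot',(452,230),(230,150),0),('vial',(236,110),(230,150),62),('yellow',(277,256),(230,150),70),('purple1',(597,307),(280,170),94),('purple2',(557,78),(280,170),94)]:
    G[n]=px2w('top',*f(x,y,*o),z); print(n,G[n].round(1))
for a,b in(('mid','large'),('large','small'),('penA','penB'),('mk1','mk2')):
    d=G[b]-G[a];print(a,b,np.linalg.norm(d).round(1),np.degrees(np.arctan2(d[1],d[0])).round(1))
print((G['penA']+G['penB'])/2,(G['mk1']+G['mk2'])/2)
E
python3 e1.py
```

```text
mid [628.8 251.9  22. ]
large [588.5 183.4  22. ]
small [548.3 114.7  22. ]
penA [687.6 170.7  38. ]
penB [649.1 100.8  38. ]
amber [ 433.8 -382.9   94. ]
dropper [ 392.5 -200.9   45. ]
mk1 [ 298.1 -277.9    7.5]
mk2 [ 372.  -373.8    7.5]
beaker [449.2 -66.2  70. ]
cupfoot [ 498.  -254.5    0. ]
vial [ 558.6 -139.3   62. ]
yellow [ 482.7 -158.6   70. ]
purple1 [ 390.4 -465.2   94. ]
purple2 [ 505.2 -449.1   94. ]
mid large 79.4 -120.5
large small 79.6 -120.3
penA penB 79.8 -118.9
mk1 mk2 121.1 -52.3
[668.34317926 135.75104844  38.        ] [ 335.04860244 -325.86581876    7.5       ]
```

```bash
cat > e2.py <<'E'
from h import *
obj=dict(amber=(433.8,-382.9,21.5,0,94),dropper=(392.5,-200.9,14.5,0,45),beaker=(449.2,-66.2,27,0,70),vial=(558.6,-139.3,13.5,0,62),cup=(498,-254.5,24.5,0,0),cup2=(498,-254.5,33,72,72),
 mid=(628.8,251.9,36,22,22),large=(588.5,183.4,44,22,22),small=(548.3,114.7,28,22,22))
for n,u0,v0,w,h,k in(('top',230,150,130,100,6),('scene',200,190,140,105,5.7),('top',110,100,130,100,6)):
    i=cv2.imread(f'pics/{n}0.png')[v0:v0+h,u0:u0+w];i=cv2.resize(i,None,fx=k,fy=k,interpolation=cv2.INTER_CUBIC)
    def P(p): 
        q=w2px(n,p); return (int((q[0]-u0+.5)*k-.5),int((q[1]-v0+.5)*k-.5))
    for x,y,r,a,b in obj.values():
        for z,c in((a,(0,0,255)),(b,(0,255,0))):
            pts=np.array([P((x+r*np.cos(t),y+r*np.sin(t),z)) for t in np.linspace(0,6.3,40)])
            cv2.polylines(i,[pts],True,c,1)
    m=np.array((335.5,-326,7.5));d=np.array((73.9,-95.9,0));d=d/np.linalg.norm(d)*64
    cv2.line(i,P(m-d),P(m+d),(0,0,255),1)
    cv2.imwrite(f'pics/ov_{n}{u0}.png',i)
E
python3 e2.py
```

```text
(no output)
```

View pics/ov_top230.png

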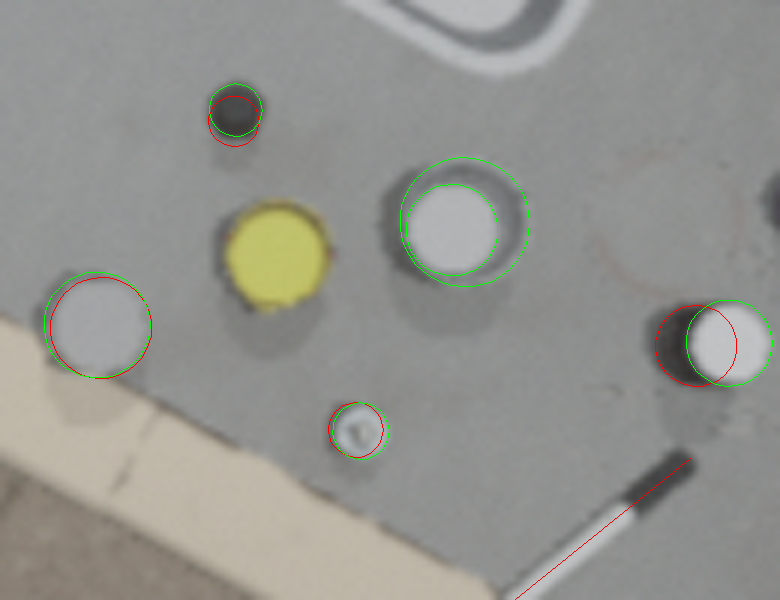

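View pics/ov_scene200.png

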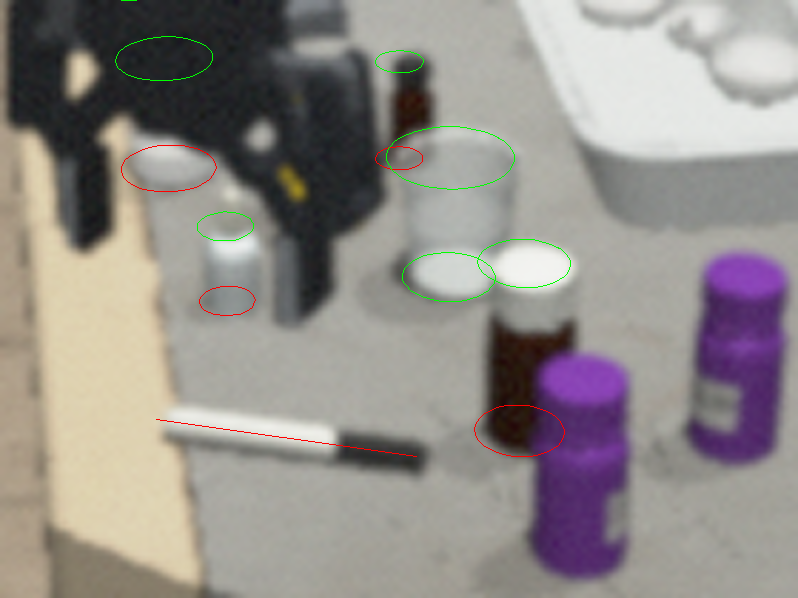

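View pics/ov_top110.png

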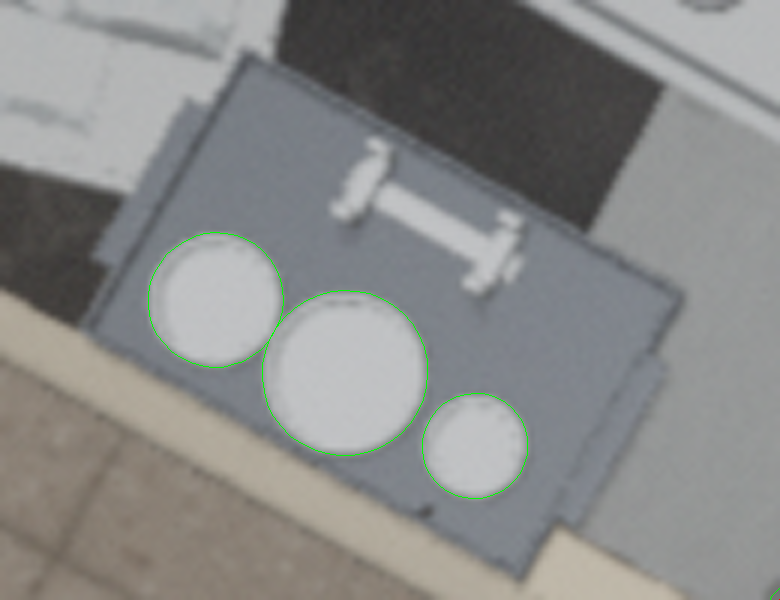

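```bash
python3 - <<'E'
from h import *
s=sensors.read_state();p=s['position'];R=Ro.from_euler('xyz',s['eef_rot']).as_matrix()
for n,u0,v0,w,h,k in(('top',370,290,100,75,8),('scene',190,180,100,75,8)):
    i=cv2.imread(f'pics/{n}0.png')[v0:v0+h,u0:u0+w];i=cv2.resize(i,None,fx=k,fy=k,interpolation=cv2.INTER_CUBIC)
    def P(q): 
        q=w2px(n,p+R@np.array(q,float)); return (int((q[0]-u0+.5)*k-.5),int((q[1]-v0+.5)*k-.5))
    for s_ in(-1,1):
      for zt in(-13,-51):
        pts=np.array([P((a,s_*b,zt)) for a,b in((-11,42.8),(11,42.8),(11,57),(-11,57))])
        cv2.polylines(i,[pts],True,(0,0,255),1)
    cv2.imwrite(f'pics/g_{n}.png',i)
E
```

```text
(no output)
```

View pics/g_top.png

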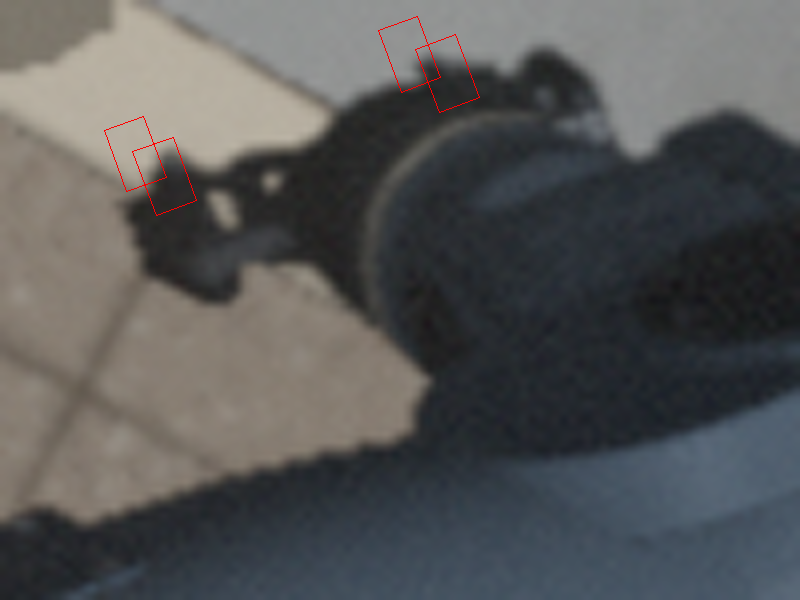

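View pics/g_scene.png

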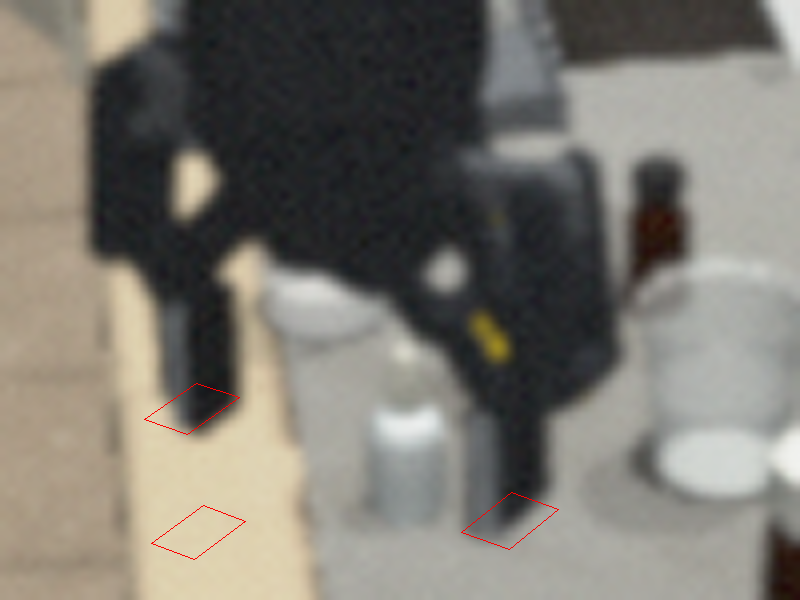

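Emit:
{"name": "jog_arm", "arguments": {
  "deltas": [
    [0.022, 0.01, 0, 0, 0, -8.2],
    [0.044, 0.019, 0, 0, 0, -16.4],
    [0.066, 0.029, 0, 0, 0, -24.6],
    [0.088, 0.038, 0, 0, 0, -32.8],
    [0.11, 0.048, 0, 0, 0, -41],
    [0.132, 0.057, 0, 0, 0, -49.2],
    [0.154, 0.067, 0, 0, 0, -57.4],
    [0.176, 0.076, 0, 0, 0, -65.6],
    [0.198, 0.086, 0, 0, 0, -73.8],
    [0.22, 0.095, 0, 0, 0, -82],
    [0.245, 0.105, 0, 0, 0, -90.4],
    [0.265, 0.114, 0, 0, 0, -98.7]
  ],
  "gripper": 0
}}

```text
time_s: 1.3
position: [307.3, -456.5, 194.9]
eef_rot: [-3.033, 0.012, -1.045]
ft_force: [-0.2, -1.1, 1.0]
grip_width: 85.4
```

```bash
cat > g.py <<'E'
from h import *
import sys
# overlay gripper; usage g.py tag
s=sensors.read_state();p=s['position'];R=Ro.from_euler('xyz',s['eef_rot']).as_matrix()
print(s['time_s'],p.round(1),s['eef_rot'].round(3),s['grip_width'],s['joint_positions'].round(2))
out=[]
for n in('scene','top'):
    i=snap(n,sys.argv[1]+n)
    q=w2px(n,p);u0=int(np.clip(q[0]-50,0,412));v0=int(np.clip(q[1]-60,0,274));w,h,k=100,110,5
    i=cv2.resize(i[v0:v0+h,u0:u0+w],None,fx=k,fy=k,interpolation=cv2.INTER_CUBIC)
    raw=i.copy()
    def P(q):
        q=w2px(n,p+R@np.array(q,float)); return (int((q[0]-u0+.5)*k-.5),int((q[1]-v0+.5)*k-.5))
    g=s['grip_width']/2
    for s_ in(-1,1):
      for zt in(0,-19):
        pts=np.array([P((a,s_*b,zt)) for a,b in((-11,g),(11,g),(11,g+14),(-11,g+14))])
        cv2.polylines(i,[pts],True,(0,0,255) if zt==0 else (0,255,0),1)
    out.append(i[:, :400] if False else i)
    print(n,u0,v0)
cv2.imwrite(f'pics/{sys.argv[1]}.png',cv2.resize(np.hstack(out),(800,440)))
E
python3 g.py a1
```

```text
1.3 [ 307.3 -456.5  194.9] [-3.033  0.012 -1.045] 85.41739824822766 [-1.05  0.29  0.05  1.35  0.11  3.14]
scene 222 169
top 335 191
```

View pics/a1.png

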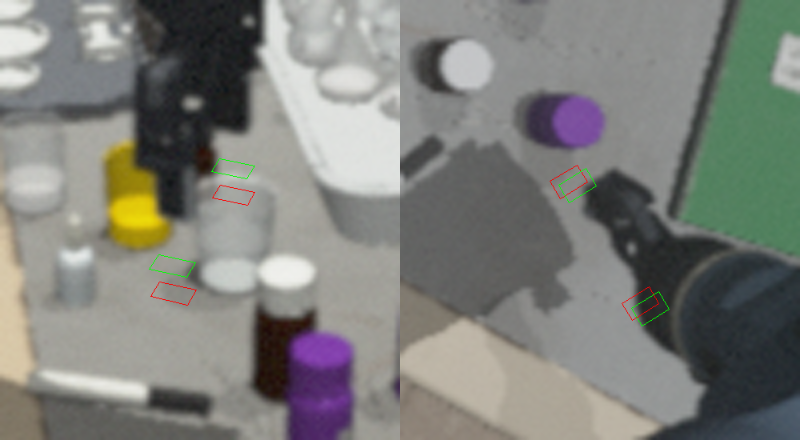

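```bash
python3 - <<'E'
from h import *
for n in('scene','top'):
    i=cv2.imread(f'pics/a1{n}.png')
    u0,v0=(200,90) if n=='scene' else (300,150)
    cv2.imwrite(f'pics/a1{n}z.png',cv2.resize(i[v0:v0+150,u0:u0+200],None,fx=4,fy=4,interpolation=cv2.INTER_CUBIC))
E
```

```text
(no output)
```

View pics/a1scenez.png

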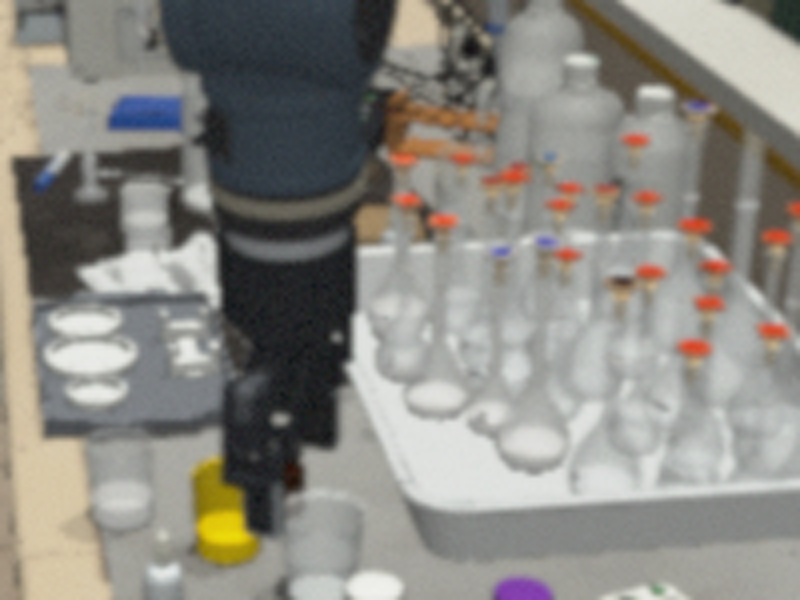

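View pics/a1topz.png

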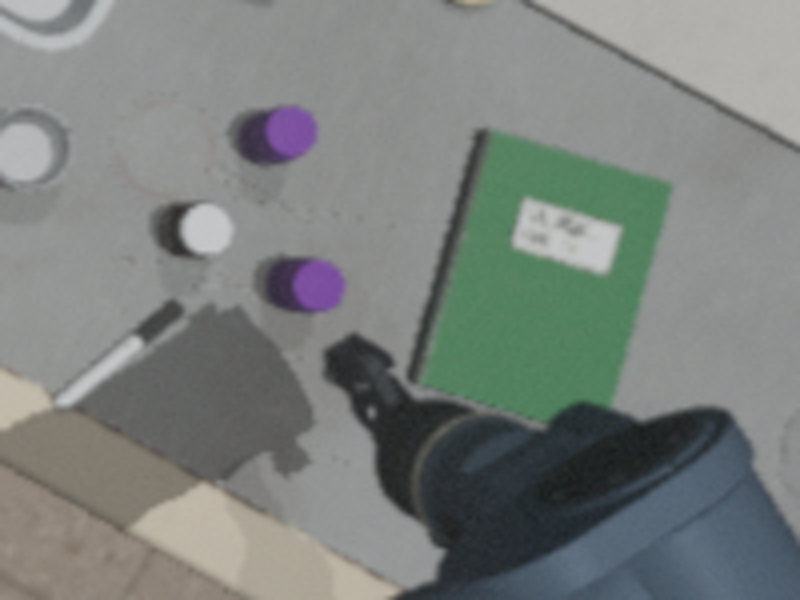

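```bash
python3 - <<'E'
from h import *
def tri(a,b):
    A=[];
    c1=px2w('scene',*a,0)-C['scene']['eye'];c2=px2w('top',*b,0)-C['top']['eye']
    c1/=np.linalg.norm(c1);c2/=np.linalg.norm(c2)
    M=np.stack([c1,-c2],1);t=np.linalg.lstsq(M,C['top']['eye']-C['scene']['eye'],rcond=None)[0]
    p=C['scene']['eye']+c1*t[0];q=C['top']['eye']+c2*t[1];print(((p+q)/2).round(1),np.linalg.norm(p-q).round(1))
tri((214,233),(391,309));tri((251.7,246.5),(424,298))
tri((214.5,233),(389,311));tri((251.7,246.5),(425,300))
s=np.array([168.4,-496.8,194.4]);y=np.array([np.sin(.327),-np.cos(.327),0])
print(s+y*49,s-y*49)
E
```

```text
[ 155.4 -451.9  239.9] 6.2
[ 184.3 -541.3  239.9] 3.0
[ 153.6 -448.9  238.9] 2.2
[ 180.6 -543.7  242.4] 0.1
[ 184.13896892 -543.20350048  194.4       ] [ 152.66103108 -450.39649952  194.4       ]
```

```bash
python3 - <<'E'
from h import *
s=sensors.read_state();R=Ro.from_euler('xyz',s['eef_rot'])
for y in(30,40): print((Ro.from_euler('xyz',[np.pi,0,np.radians(y)])*R.inv()).as_rotvec(degrees=True).round(2))
E
```

```text
[-6.83  1.04 89.95]
[-7.07  0.45 99.93]
```

Emit:
{"name": "jog_arm", "arguments": {
  "deltas": [
    [0.005, 0.003, 0.01, -0.6, 0, 8.3],
    [0.011, 0.006, 0.02, -1.2, 0, 16.6],
    [0.02, 0.01, 0.02, -1.8, 0.1, 25],
    [0.03, 0.015, 0.02, -2.4, 0.1, 33.3],
    [0.04, 0.02, 0.02, -2.9, 0.2, 41.6],
    [0.05, 0.027, 0.02, -3.5, 0.2, 50],
    [0.06, 0.033, 0.02, -4.1, 0.3, 58.3],
    [0.07, 0.04, 0.02, -4.7, 0.3, 66.6],
    [0.08, 0.046, 0.02, -5.3, 0.3, 75],
    [0.09, 0.053, 0.02, -5.9, 0.4, 83.3],
    [0.1, 0.06, 0.02, -6.5, 0.4, 91.6],
    [0.105, 0.063, 0.02, -7.07, 0.45, 99.9]
  ],
  "gripper": 1
}}

```text
time_s: 2.6
position: [413.6, -392.2, 215.0]
eef_rot: [-3.141, -0.0, 0.709]
ft_force: [-0.6, -0.0, 0.7]
grip_width: -0.1
```

```bash
python3 g.py a2
```

```text
2.6 [ 413.6 -392.2  215. ] [-3.141 -0.     0.709] -0.11795859592319366 [-0.76  0.31  0.14  1.4   0.    1.67]
scene 239 138
top 312 153
```

View pics/a2.png

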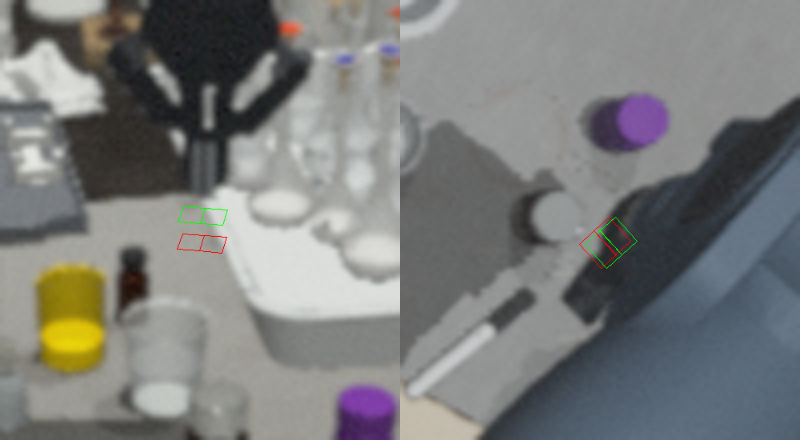

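Emit:
{"name": "jog_arm", "arguments": {
  "deltas": [
    [0.005, 0.002, 0, 0, 0, 8],
    [0.01, 0.004, 0, 0, 0, 16],
    [0.015, 0.006, 0, 0, 0, 24],
    [0.02, 0.009, 0, 0, 0, 32],
    [0.02, 0.009, 0, 0, 0, 40],
    [0.02, 0.009, 0, 0, 0, 48],
    [0.02, 0.009, 0, 0, 0, 56],
    [0.02, 0.009, -0.02, 0, 0, 59.4],
    [0.02, 0.009, -0.05, 0, 0, 59.4],
    [0.02, 0.009, -0.08, 0, 0, 59.4],
    [0.02, 0.009, -0.1, 0, 0, 59.4],
    [0.02, 0.009, -0.1, 0, 0, 59.4]
  ],
  "gripper": 0
}}

```text
time_s: 3.9
position: [430.8, -383.0, 112.6]
eef_rot: [-3.138, -0.005, 1.734]
ft_force: [0.0, 0.2, 0.2]
grip_width: 85.5
```

```bash
python3 g.py a3
```

```text
3.9 [ 430.8 -383.   112.6] [-3.138 -0.005  1.734] 85.45208139699794 [-0.73  0.37 -0.04  1.17  0.    0.68]
scene 240 170
top 302 147
```

View pics/a3.png

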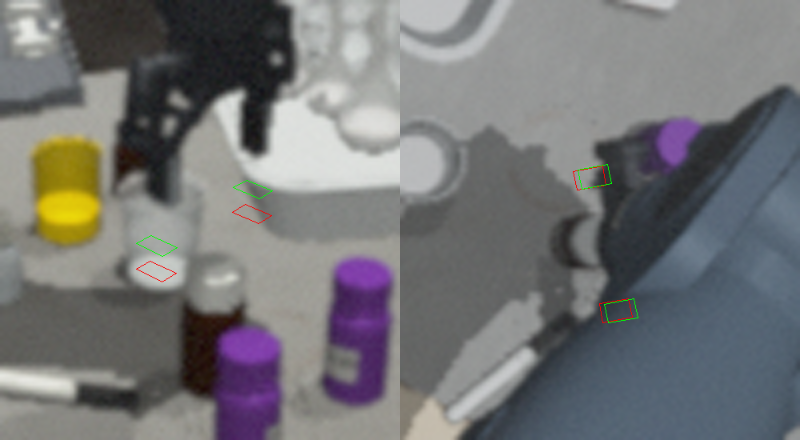

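Emit:
{"name": "jog_arm", "arguments": {
  "deltas": [
    [0.001, 0, -0.02, 0, 0, 0],
    [0.001, 0, -0.04, 0, 0, 0],
    [0.001, 0, -0.055, 0, 0, 0],
    [0.001, 0, -0.055, 0, 0, 0]
  ],
  "gripper": 0
}}

```text
time_s: 4.4
position: [433.2, -384.2, 60.1]
eef_rot: [-3.141, -0.002, 1.736]
ft_force: [0.0, 0.1, -0.2]
grip_width: 85.4
```

```bash
python3 g.py a4
```

```text
4.4 [ 433.2 -384.2   60.1] [-3.141e+00 -2.000e-03  1.736e+00] 85.3589975436474 [-0.73  0.41 -0.13  1.04  0.    0.68]
scene 241 186
top 299 147
```

View pics/a4.png

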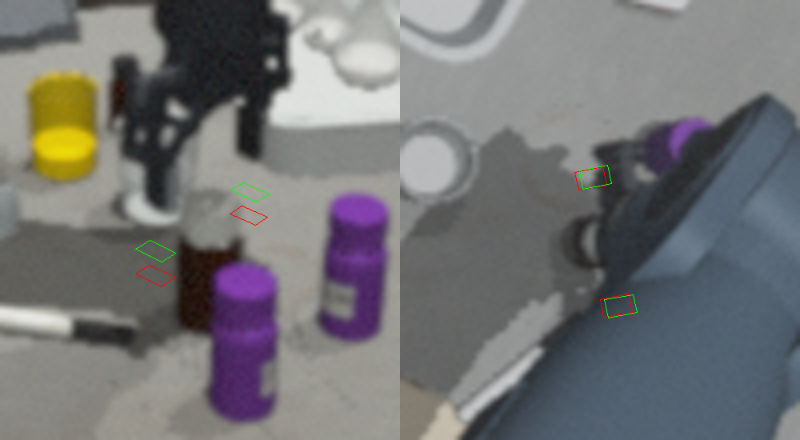

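Emit:
{"name": "jog_arm", "arguments": {
  "deltas": [
    [0, 0, -0.012, 0, 0, 0],
    [0, 0, -0.024, 0, 0, 0],
    [0, 0, -0.024, 0, 0, 0],
    [0, 0, -0.024, 0, 0, 0]
  ],
  "gripper": 0
}}

```text
time_s: 4.9
position: [433.2, -384.1, 36.0]
eef_rot: [-3.141, -0.002, 1.738]
ft_force: [0.0, 0.2, -0.3]
grip_width: 85.6
```

Emit:
{"name": "jog_arm", "arguments": {
  "deltas": [
    [0, 0, 0, 0, 0, 0],
    [0, 0, 0, 0, 0, 0],
    [0, 0, 0, 0, 0, 0],
    [0, 0, 0, 0, 0, 0],
    [0, 0, 0, 0, 0, 0],
    [0, 0, 0, 0, 0, 0],
    [0, 0, 0, 0, 0, 0],
    [0, 0, 0, 0, 0, 0]
  ],
  "gripper": 0.4
}}

```text
time_s: 5.7
position: [433.5, -384.3, 36.4]
eef_rot: [3.142, -0.001, 1.738]
ft_force: [0.5, -0.5, 0.2]
grip_width: 51.2
```

```bash
python3 g.py a5
```

```text
5.7 [ 433.5 -384.3   36.4] [ 3.142e+00 -1.000e-03  1.738e+00] 51.228577120056244 [-0.73  0.42 -0.16  0.99  0.    0.68]
scene 241 194
top 298 147
```

View pics/a5.png

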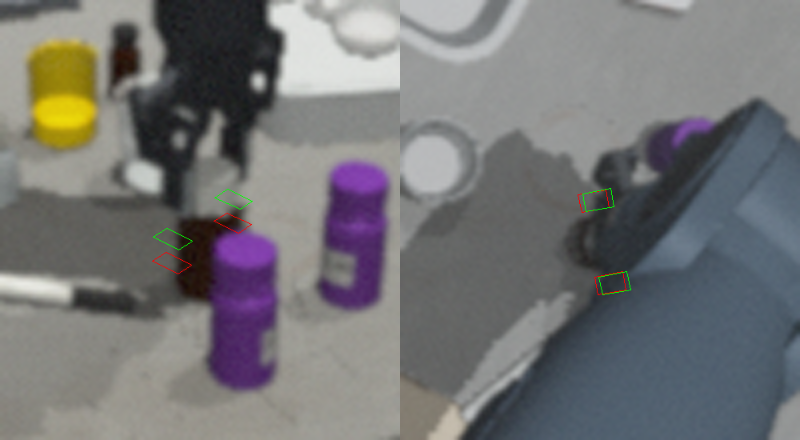

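Emit:
{"name": "jog_arm", "arguments": {
  "deltas": [
    [0, 0, -0.004, 0, 0, 0],
    [0, 0, -0.008, 0, 0, 0],
    [0, 0, -0.009, 0, 0, 0],
    [0, 0, -0.009, 0, 0, 0]
  ],
  "gripper": 0.4
}}

```text
time_s: 6.2
position: [433.3, -384.1, 26.9]
eef_rot: [-3.141, -0.001, 1.738]
ft_force: [-0.3, 0.1, -0.3]
grip_width: 51.4
```

Emit:
{"name": "jog_arm", "arguments": {
  "deltas": [
    [0, 0, 0, 0, 0, 0],
    [0, 0, 0, 0, 0, 0],
    [0, 0, 0, 0, 0, 0],
    [0, 0, 0, 0, 0, 0],
    [0, 0, 0, 0, 0, 0],
    [0, 0, 0, 0, 0, 0]
  ],
  "gripper": 1
}}

```text
time_s: 6.8
position: [433.7, -384.4, 27.5]
eef_rot: [3.141, -0.001, 1.738]
ft_force: [1.2, 0.3, 3.5]
grip_width: 38.2
```

```bash
python3 g.py a6
```

```text
6.8 [ 433.7 -384.4   27.5] [ 3.141e+00 -1.000e-03  1.738e+00] 38.2284176880448 [-0.73  0.43 -0.17  0.96  0.    0.68]
scene 241 196
top 297 147
```

View pics/a6.png

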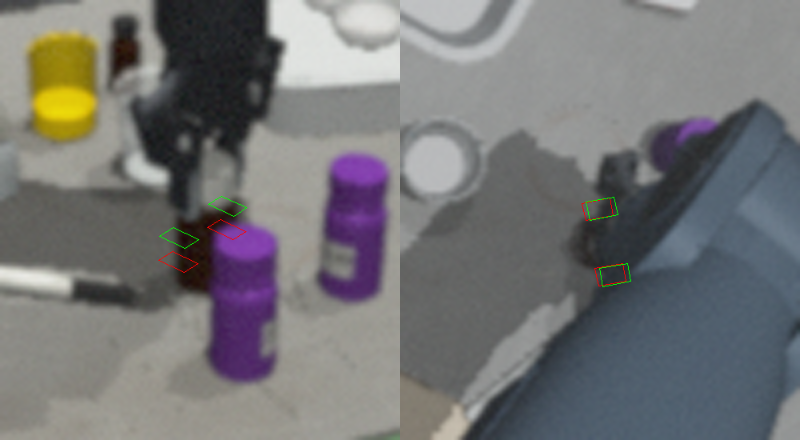

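Emit:
{"name": "jog_arm", "arguments": {
  "deltas": [
    [0, 0, 0.02, 0, 0, 0],
    [0, 0, 0.05, 0, 0, 0],
    [0, 0, 0.09, 0, 0, 0],
    [0, 0, 0.125, 0, 0, 0],
    [0, 0, 0.14, 0, 0, 0],
    [0, 0, 0.14, 0, 0, 0]
  ],
  "gripper": 1
}}

```text
time_s: 7.5
position: [434.2, -385.2, 169.4]
eef_rot: [3.14, 0.002, 1.738]
ft_force: [-0.3, 0.0, -2.4]
grip_width: 37.9
```

```bash
python3 g.py a7
```

```text
7.5 [ 434.2 -385.2  169.4] [3.140e+00 2.000e-03 1.738e+00] 37.855652799361216 [-0.73  0.34  0.07  1.29  0.    0.68]
scene 242 150
top 306 146
```

View pics/a7.png

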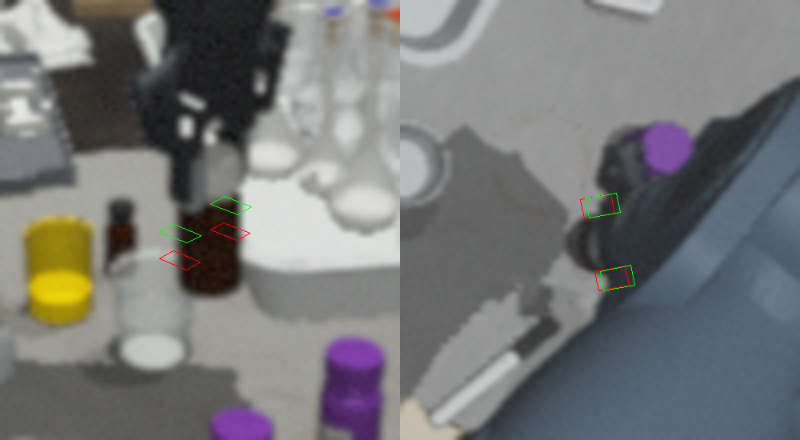

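Emit:
{"name": "jog_arm", "arguments": {
  "deltas": [
    [0.003, 0.01, 0, 0, 0, 0],
    [0.009, 0.03, 0, 0, 0, 0],
    [0.018, 0.058, 0, 0, 0, 0],
    [0.028, 0.092, 0, 0, 0, 0],
    [0.039, 0.128, 0, 0, 0, 0],
    [0.05, 0.164, 0, 0, 0, 0],
    [0.061, 0.2, 0, 0, 0, 0],
    [0.072, 0.236, 0, 0, 0, 0],
    [0.083, 0.272, 0, 0, 0, 0],
    [0.094, 0.308, 0, 0, 0, 0],
    [0.105, 0.344, 0, 0, 0, 0],
    [0.116, 0.38, 0, 0, 0, 0]
  ]
}}

```text
time_s: 8.8
position: [548.6, -2.2, 165.9]
eef_rot: [-3.139, -0.001, 1.738]
ft_force: [-0.6, 0.2, -1.4]
grip_width: 38.1
```

Emit:
{"name": "jog_arm", "arguments": {
  "deltas": [
    [0.011, 0.036, 0, 0, 0, 0],
    [0.022, 0.072, 0, 0, 0, 0],
    [0.033, 0.108, 0, 0, 0, 0],
    [0.044, 0.144, 0, 0, 0, 0],
    [0.055, 0.18, 0, 0, 0, 0],
    [0.065, 0.213, 0, 0, 0, 0],
    [0.073, 0.238, 0, 0, 0, 0],
    [0.077, 0.251, 0, 0, 0, 0],
    [0.079, 0.256, 0, 0, 0, 0],
    [0.079, 0.256, 0, 0, 0, 0]
  ]
}}

```text
time_s: 9.8
position: [628.0, 251.6, 166.5]
eef_rot: [-3.14, -0.0, 1.738]
ft_force: [-0.5, -0.3, -1.3]
grip_width: 38.1
```

```bash
python3 g.py a8
```

```text
9.8 [628.  251.6 166.5] [-3.14  -0.     1.738] 38.05909848284656 [0.38 0.52 0.34 1.4  0.   1.78]
scene 168 73
top 83 83
```

View pics/a8.png

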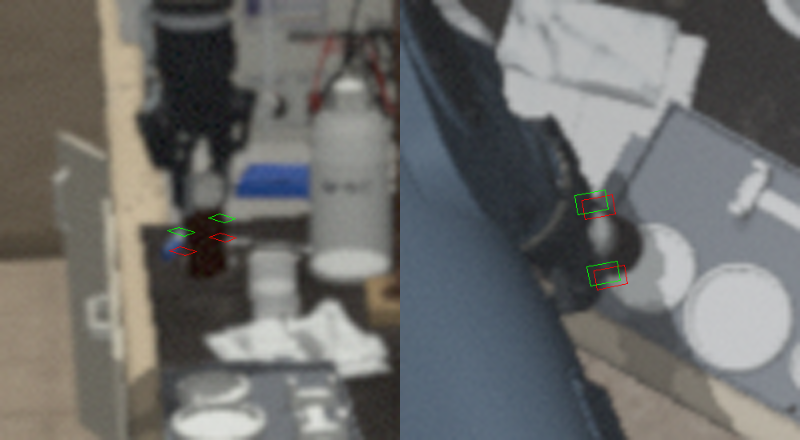

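Emit:
{"name": "jog_arm", "arguments": {
  "deltas": [
    [0.001, 0, -0.03, 0, 0, 0],
    [0.001, 0, -0.065, 0, 0, 0],
    [0.001, 0, -0.095, 0, 0, 0],
    [0.001, 0, -0.112, 0, 0, 0],
    [0.001, 0, -0.12, 0, 0, 0],
    [0.001, 0, -0.121, 0, 0, 0],
    [0.001, 0, -0.123, 0, 0, 0],
    [0.001, 0, -0.124, 0, 0, 0],
    [0.001, 0, -0.124, 0, 0, 0]
  ]
}}

```text
time_s: 10.8
position: [630.0, 251.8, 44.3]
eef_rot: [3.14, -0.001, 1.738]
ft_force: [-0.0, 0.7, -1.2]
grip_width: 37.6
```

```bash
python3 g.py a9
```

```text
10.8 [630.  251.8  44.3] [ 3.140e+00 -1.000e-03  1.738e+00] 37.56097945504823 [0.38 0.57 0.12 1.12 0.   1.78]
scene 170 103
top 93 88
```

View pics/a9.png

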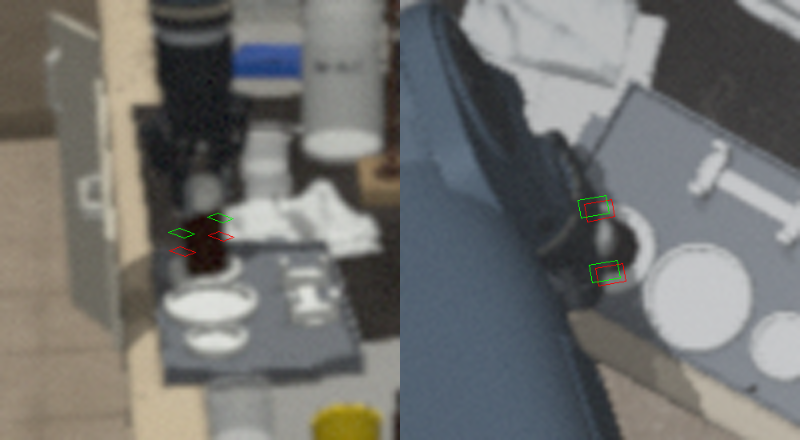

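Emit:
{"name": "jog_arm", "arguments": {
  "deltas": [
    [0, 0, -0.001, 0, 0, 0],
    [0, 0, -0.002, 0, 0, 0],
    [0, 0, -0.003, 0, 0, 0],
    [0, 0, -0.003, 0, 0, 0]
  ]
}}

```text
time_s: 11.3
position: [629.6, 251.8, 40.6]
eef_rot: [3.141, -0.001, 1.738]
ft_force: [-0.1, -0.0, 2.0]
grip_width: 37.9
```

Touched down. Release and retreat.

Emit:
{"name": "jog_arm", "arguments": {
  "deltas": [
    [0, 0, 0, 0, 0, 0],
    [0, 0, 0, 0, 0, 0],
    [0, 0, 0, 0, 0, 0],
    [0, 0, 0, 0, 0, 0],
    [0, 0, 0.02, 0, 0, 0],
    [0, 0, 0.05, 0, 0, 0],
    [0, 0, 0.09, 0, 0, 0],
    [0, 0, 0.13, 0, 0, 0],
    [-0.01, -0.03, 0.13, 0, 0, 0],
    [-0.03, -0.07, 0.13, 0, 0, 0],
    [-0.04, -0.12, 0.13, 0, 0, 0],
    [-0.06, -0.16, 0.13, 0, 0, 0]
  ],
  "gripper": 0.3
}}

```text
time_s: 12.5
position: [569.4, 89.9, 170.3]
eef_rot: [3.141, -0.0, 1.738]
ft_force: [1.2, -0.8, 0.5]
grip_width: 59.7
```

```bash
python3 g.py a10;python3 - <<'E'
from h import *
crop('a10top',110,100,130,100,'a10c',6)
E
```

```text
12.5 [569.4  89.9 170.3] [ 3.141 -0.     1.738] 59.715168237789676 [0.16 0.33 0.06 1.29 0.   1.56]
scene 180 88
top 139 102
```

View pics/a10c.png

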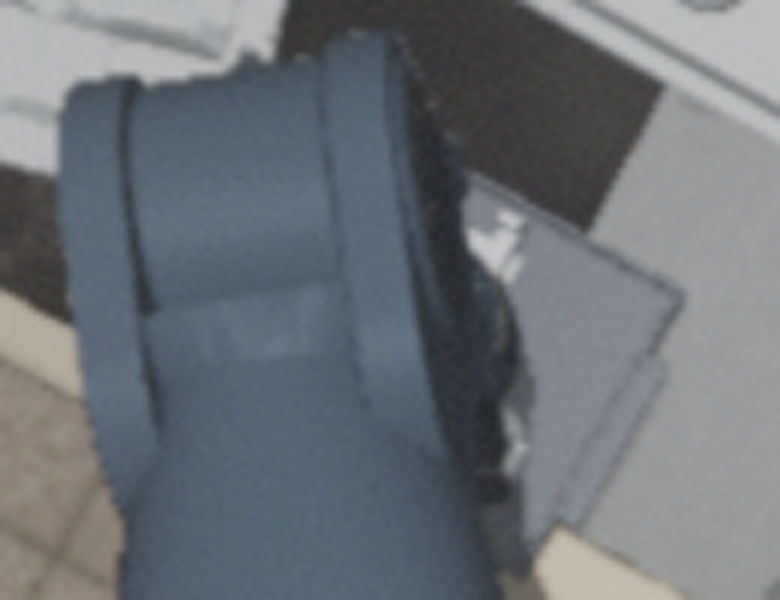

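View pics/a10scene.png

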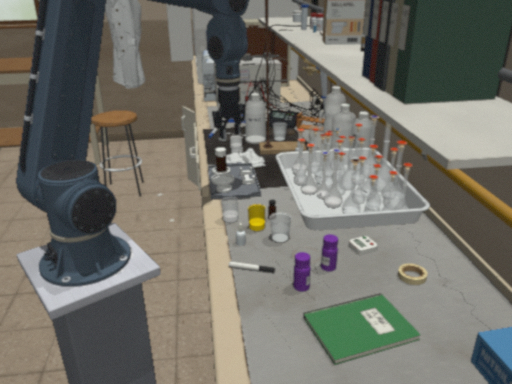

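```bash
python3 - <<'E'
from h import *
for z in(235,240,245,250,255): print(z,w2px('scene',(413.6,-392.2,z)))
crop('a2scene',260,140,60,60,'a2z',10)
E
```

```text
235 [289.34871688 191.23150862]
240 [289.39332903 189.41600066]
245 [289.43811247 187.59352193]
250 [289.4830682  185.76403222]
255 [289.5281972  183.92749098]
```

View pics/a2z.png

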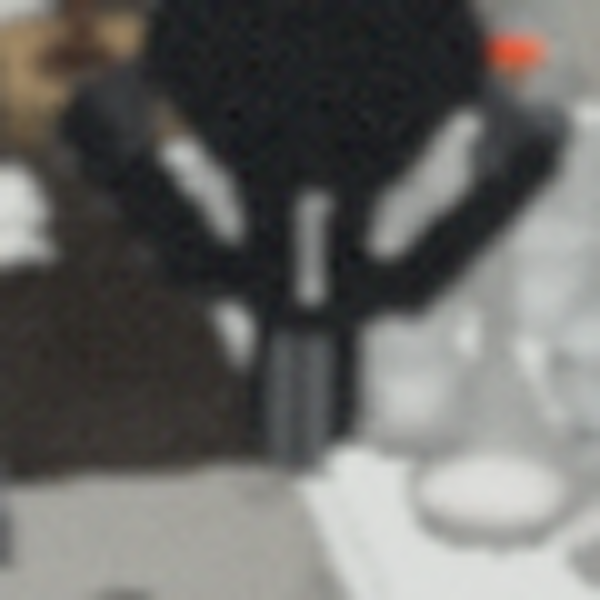

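Emit:
{"name": "jog_arm", "arguments": {
  "deltas": [
    [-0.01, -0.013, 0, 0, 0, 2],
    [-0.03, -0.039, 0, 0, 0, 5],
    [-0.055, -0.071, 0, 0, 0, 8],
    [-0.08, -0.103, 0, 0, 0, 10],
    [-0.102, -0.132, 0, 0, 0, 10],
    [-0.115, -0.15, 0, 0, 0, 10],
    [-0.12, -0.156, -0.02, 0, 0, 10],
    [-0.12, -0.156, -0.05, 0, 0, 10],
    [-0.12, -0.156, -0.08, 0, 0, 10],
    [-0.12, -0.156, -0.1, 0, 0, 10],
    [-0.12, -0.156, -0.11, 0, 0, 10],
    [-0.12, -0.156, -0.11, 0, 0, 10]
  ],
  "gripper": 0
}}

```text
time_s: 13.8
position: [448.9, -64.1, 59.6]
eef_rot: [-3.14, -0.002, 1.912]
ft_force: [-0.9, 0.6, -0.3]
grip_width: 85.3
```

```bash
python3 g.py b1
```

```text
13.8 [448.9 -64.1  59.6] [-3.140e+00 -2.000e-03  1.912e+00] 85.26357926122147 [-0.14  0.21 -0.42  0.94  0.    1.09]
scene 178 142
top 195 143
```

View pics/b1.png

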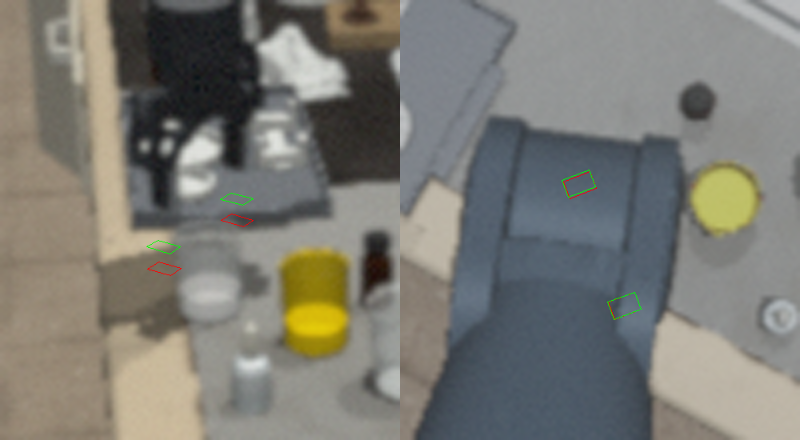

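Emit:
{"name": "jog_arm", "arguments": {
  "deltas": [
    [0, -0.001, -0.025, 0, 0, 0],
    [0, -0.001, -0.05, 0, 0, 0],
    [0, -0.001, -0.066, 0, 0, 0],
    [0, -0.001, -0.072, 0, 0, 0],
    [0, -0.001, -0.072, 0, 0, 0],
    [0, -0.001, -0.072, 0, 0, 0]
  ],
  "gripper": 0
}}

```text
time_s: 14.5
position: [450.5, -65.4, -10.6]
eef_rot: [3.14, -0.0, 1.912]
ft_force: [0.1, 0.7, 0.5]
grip_width: 85.7
```

Emit:
{"name": "jog_arm", "arguments": {
  "deltas": [
    [0, 0, 0, 0, 0, 0],
    [0, 0, 0, 0, 0, 0],
    [0, 0, 0, 0, 0, 0],
    [0, 0, 0, 0, 0, 0],
    [0, 0, 0, 0, 0, 0],
    [0, 0, 0, 0, 0, 0],
    [0, 0, 0, 0, 0, 0],
    [0, 0, 0, 0, 0, 0]
  ],
  "gripper": 1
}}

```text
time_s: 15.3
position: [450.3, -65.4, -10.7]
eef_rot: [3.14, -0.0, 1.912]
ft_force: [-0.7, 0.1, 8.0]
grip_width: 52.9
```

```bash
python3 g.py b2
```

```text
15.3 [450.3 -65.4 -10.7] [ 3.14  -0.     1.912] 52.85653789530386 [-0.14  0.29 -0.53  0.75  0.    1.08]
scene 179 161
top 196 143
```

View pics/b2.png

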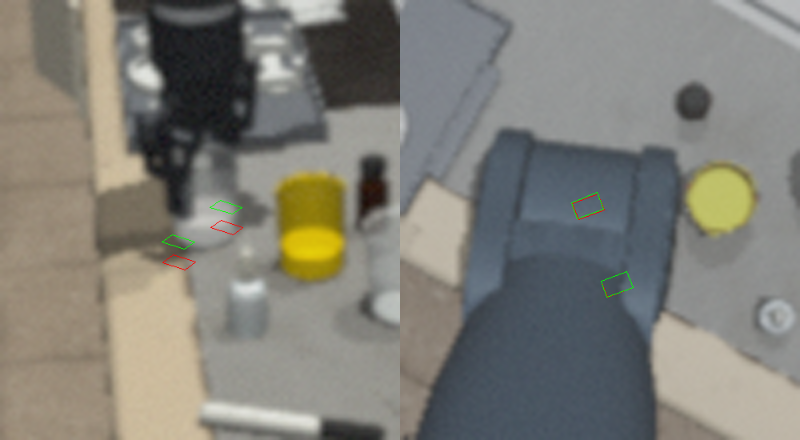

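Emit:
{"name": "jog_arm", "arguments": {
  "deltas": [
    [0, 0, 0.015, 0, 0, 0],
    [0, 0, 0.045, 0, 0, 0],
    [0, 0, 0.085, 0, 0, 0],
    [0, 0, 0.12, 0, 0, -3],
    [0.01, 0.018, 0.14, 0, 0, -8],
    [0.027, 0.048, 0.15, 0, 0, -15],
    [0.045, 0.082, 0.15, 0, 0, -22],
    [0.065, 0.117, 0.15, 0, 0, -29],
    [0.085, 0.153, 0.15, 0, 0, -36],
    [0.105, 0.189, 0.15, 0, 0, -43],
    [0.122, 0.22, 0.15, 0, 0, -49.9],
    [0.133, 0.24, 0.15, 0, 0, -49.9]
  ]
}}

```text
time_s: 16.6
position: [583.3, 177.0, 138.2]
eef_rot: [3.142, -0.001, 1.038]
ft_force: [1.0, 0.6, -0.2]
grip_width: 52.5
```

Emit:
{"name": "jog_arm", "arguments": {
  "deltas": [
    [0.005, 0.008, 0, 0, 0, 0],
    [0.005, 0.009, 0, 0, 0, 0],
    [0.005, 0.009, -0.03, 0, 0, 0],
    [0.005, 0.009, -0.06, 0, 0, 0],
    [0.005, 0.009, -0.09, 0, 0, 0],
    [0.005, 0.009, -0.11, 0, 0, 0],
    [0.005, 0.009, -0.12, 0, 0, 0],
    [0.005, 0.009, -0.12, 0, 0, 0]
  ]
}}

```text
time_s: 17.4
position: [586.4, 182.4, 17.6]
eef_rot: [-3.14, 0.001, 1.041]
ft_force: [0.2, -0.8, -0.1]
grip_width: 52.3
```

```bash
python3 g.py b3
```

```text
17.4 [586.4 182.4  17.6] [-3.140e+00  1.000e-03  1.041e+00] 52.33914749710513 [ 0.3   0.49 -0.09  0.98  0.    2.4 ]
scene 171 118
top 117 102
```

View pics/b3.png

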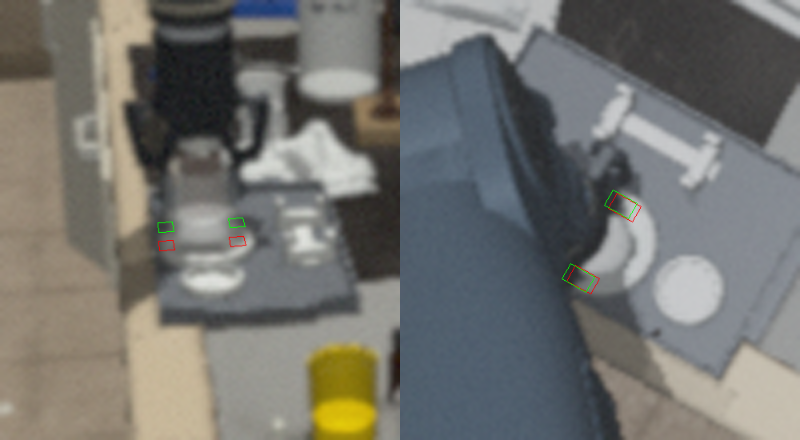

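Emit:
{"name": "jog_arm", "arguments": {
  "deltas": [
    [0.002, 0.001, -0.006, 0, 0, 0],
    [0.002, 0.001, -0.011, 0, 0, 0],
    [0.002, 0.001, -0.013, 0, 0, 0],
    [0.002, 0.001, -0.014, 0, 0, 0],
    [0.002, 0.001, -0.015, 0, 0, 0],
    [0.002, 0.001, -0.015, 0, 0, 0]
  ]
}}

```text
time_s: 18.1
position: [589.4, 184.7, 3.3]
eef_rot: [-3.142, -0.001, 1.041]
ft_force: [-0.5, -0.4, -0.8]
grip_width: 52.6
```

Emit:
{"name": "jog_arm", "arguments": {
  "deltas": [
    [0, 0, -0.001, 0, 0, 0],
    [0, 0, -0.002, 0, 0, 0],
    [0, 0, -0.002, 0, 0, 0]
  ]
}}

```text
time_s: 18.4
position: [589.8, 184.8, 2.3]
eef_rot: [3.141, -0.002, 1.041]
ft_force: [-2.0, 0.4, 7.3]
grip_width: 52.3
```

Emit:
{"name": "jog_arm", "arguments": {
  "deltas": [
    [0, 0, 0, 0, 0, 0],
    [0, 0, 0, 0, 0, 0],
    [0, 0, 0, 0, 0, 0],
    [0, 0, 0, 0, 0, 0],
    [0, 0, 0.02, 0, 0, 0],
    [0, 0, 0.05, 0, 0, 0],
    [0, 0, 0.09, 0, 0, 0],
    [0, 0, 0.13, 0, 0, 0],
    [-0.01, -0.02, 0.14, 0, 0, 0],
    [-0.025, -0.05, 0.14, 0, 0, 0],
    [-0.043, -0.085, 0.14, 0, 0, 0],
    [-0.063, -0.125, 0.14, 0, 0, 0]
  ],
  "gripper": 0.15
}}

```text
time_s: 19.6
position: [526.0, 59.1, 141.3]
eef_rot: [3.141, -0.001, 1.043]
ft_force: [0.7, -0.1, 0.6]
grip_width: 72.8
```

Emit:
{"name": "jog_arm", "arguments": {
  "deltas": [
    [-0.02, -0.04, 0, 0, 0, 0],
    [-0.041, -0.08, 0, 0, 0, 0],
    [-0.062, -0.12, 0, 0, 0, 0],
    [-0.083, -0.16, 0, 0, 0, 0],
    [-0.104, -0.2, 0, 0, 0, 0],
    [-0.12, -0.233, 0, 0, 0, 0],
    [-0.13, -0.254, 0, 0, 0, 0],
    [-0.134, -0.261, 0, 0, 0, 0],
    [-0.134, -0.261, -0.02, 0, 0, 0],
    [-0.134, -0.261, -0.05, 0, 0, 0],
    [-0.134, -0.261, -0.065, 0, 0, 0],
    [-0.134, -0.261, -0.065, 0, 0, 0]
  ],
  "gripper": 0.4
}}

```text
time_s: 20.8
position: [391.3, -200.1, 74.6]
eef_rot: [-3.138, -0.001, 1.042]
ft_force: [0.4, -0.3, 0.0]
grip_width: 50.9
```

```bash
python3 g.py d1;python3 - <<'E'
from h import *
crop('d1top',110,100,130,100,'d1c',6)
E
```

```text
20.8 [ 391.3 -200.1   74.6] [-3.138e+00 -1.000e-03  1.042e+00] 50.915885140393044 [-0.47  0.17 -0.42  0.98  0.    1.63]
scene 188 160
top 240 161
```

View pics/d1.png

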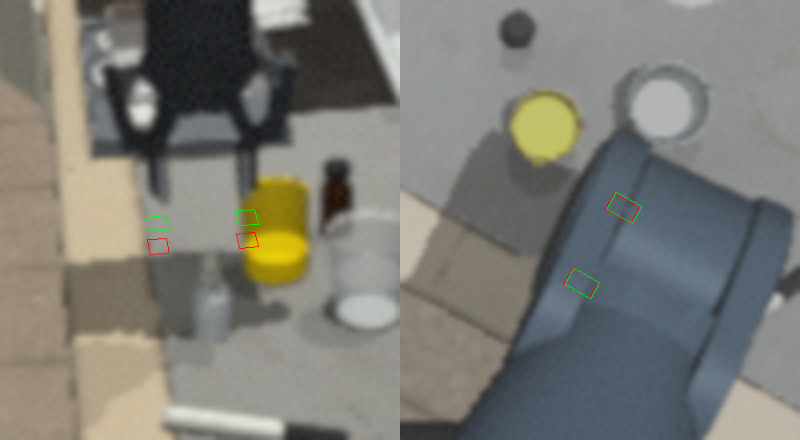

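View pics/d1c.png

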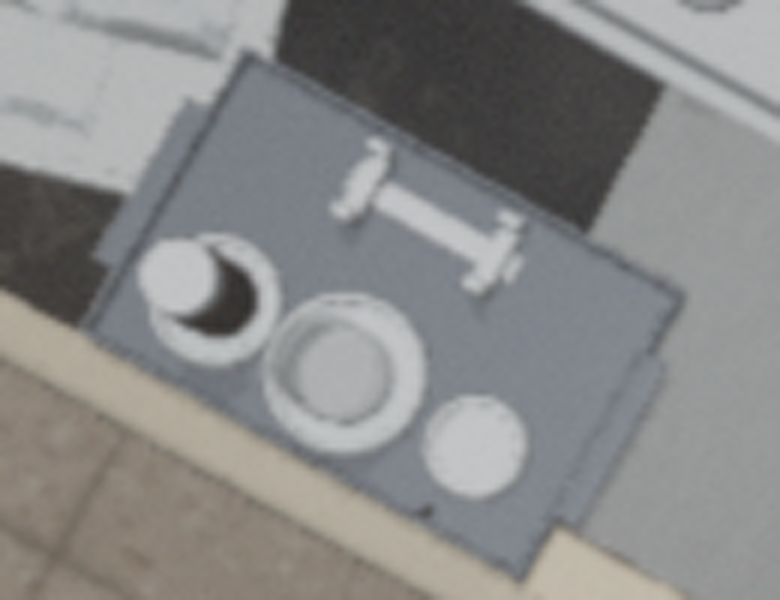

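Emit:
{"name": "jog_arm", "arguments": {
  "deltas": [
    [0.001, -0.001, -0.025, 0, 0, 0],
    [0.001, -0.001, -0.055, 0, 0, 0],
    [0.001, -0.001, -0.08, 0, 0, 0],
    [0.001, -0.001, -0.094, 0, 0, 0],
    [0.001, -0.001, -0.1, 0, 0, 0],
    [0.001, -0.001, -0.1, 0, 0, 0],
    [0.001, -0.001, -0.1, 0, 0, 0]
  ],
  "gripper": 0.4
}}

```text
time_s: 21.6
position: [394.4, -202.7, -22.6]
eef_rot: [3.14, -0.001, 1.041]
ft_force: [0.9, 0.2, 0.2]
grip_width: 51.6
```

```bash
python3 g.py d2
```

```text
21.6 [ 394.4 -202.7  -22.6] [ 3.140e+00 -1.000e-03  1.041e+00] 51.59360218727496 [-0.48  0.29 -0.57  0.71  0.    1.62]
scene 190 188
top 239 160
```

View pics/d2.png

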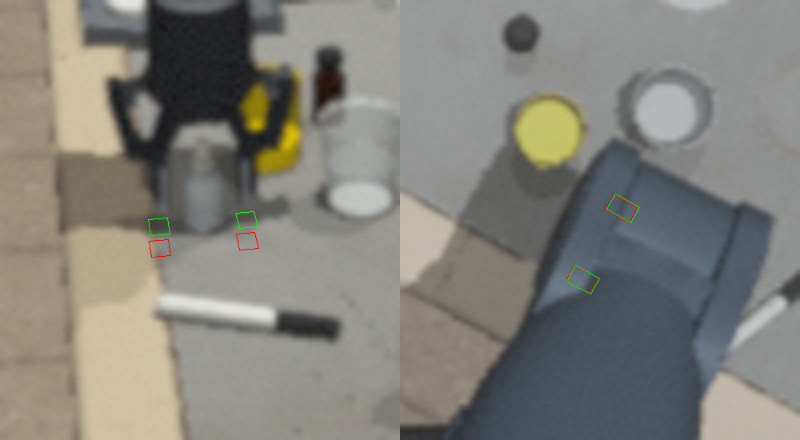

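Emit:
{"name": "jog_arm", "arguments": {
  "deltas": [
    [0, 0, 0, 0, 0, 0],
    [0, 0, 0, 0, 0, 0],
    [0, 0, 0, 0, 0, 0],
    [0, 0, 0, 0, 0, 0],
    [0, 0, 0, 0, 0, 0],
    [0, 0, 0, 0, 0, 0],
    [0, 0, 0, 0, 0, 0]
  ],
  "gripper": 1
}}

```text
time_s: 22.4
position: [393.9, -202.5, -22.8]
eef_rot: [3.14, -0.001, 1.041]
ft_force: [-0.9, 1.9, 9.1]
grip_width: 27.0
```

Emit:
{"name": "jog_arm", "arguments": {
  "deltas": [
    [0, 0, 0.015, 0, 0, 0],
    [0, 0, 0.045, 0, 0, 0],
    [0, 0, 0.085, 0, 0, 0],
    [0, 0, 0.12, 0, 0, 0],
    [0.008, 0.016, 0.14, 0, 0, 0],
    [0.02, 0.04, 0.15, 0, 0, 0],
    [0.036, 0.072, 0.15, 0, 0, 0],
    [0.053, 0.108, 0.15, 0, 0, 0],
    [0.07, 0.144, 0.15, 0, 0, 0],
    [0.087, 0.18, 0.15, 0, 0, 0],
    [0.104, 0.216, 0.15, 0, 0, 0],
    [0.121, 0.252, 0.15, 0, 0, 0]
  ]
}}

```text
time_s: 23.6
position: [515.0, 51.3, 126.6]
eef_rot: [3.141, -0.001, 1.041]
ft_force: [0.6, -0.6, -0.4]
grip_width: 26.9
```

```bash
python3 g.py d3
```

```text
23.6 [515.   51.3 126.6] [ 3.141e+00 -1.000e-03  1.041e+00] 26.90090236147424 [ 0.1   0.26 -0.17  1.15  0.    2.2 ]
scene 173 107
top 155 121
```

View pics/d3.png

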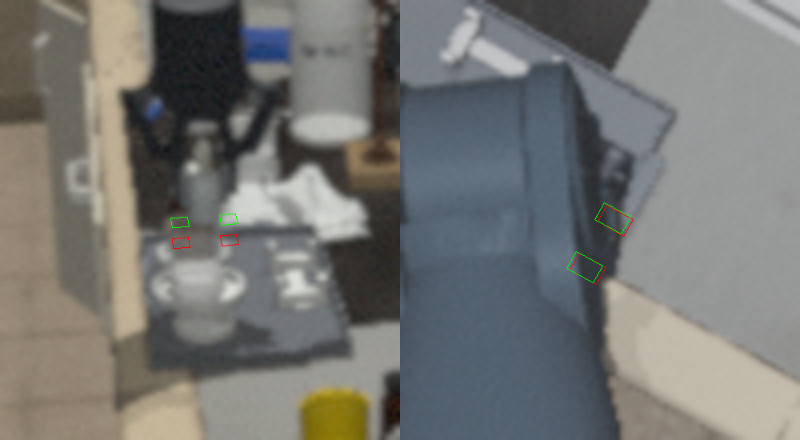

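Emit:
{"name": "jog_arm", "arguments": {
  "deltas": [
    [0.015, 0.028, 0, 0, 0, 0],
    [0.026, 0.05, 0, 0, 0, 0],
    [0.032, 0.061, 0, 0, 0, 0],
    [0.033, 0.063, -0.01, 0, 0, 0],
    [0.033, 0.063, -0.04, 0, 0, 0],
    [0.033, 0.063, -0.075, 0, 0, 0],
    [0.033, 0.063, -0.105, 0, 0, 0],
    [0.033, 0.063, -0.122, 0, 0, 0],
    [0.033, 0.063, -0.13, 0, 0, 0],
    [0.033, 0.063, -0.132, 0, 0, 0],
    [0.033, 0.063, -0.132, 0, 0, 0]
  ]
}}

```text
time_s: 24.8
position: [547.2, 112.0, -5.6]
eef_rot: [-3.141, -0.0, 1.041]
ft_force: [-0.2, 0.3, -0.1]
grip_width: 27.1
```

```bash
python3 g.py d4
```

```text
24.8 [547.2 112.   -5.6] [-3.141 -0.     1.041] 27.056065612138067 [ 0.2   0.43 -0.27  0.86  0.    2.3 ]
scene 173 133
top 140 114
```

View pics/d4.png

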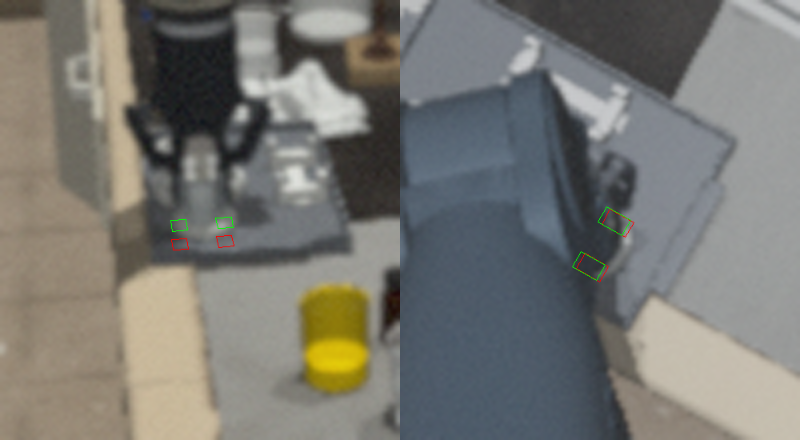

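Emit:
{"name": "jog_arm", "arguments": {
  "deltas": [
    [0, 0.002, -0.001, 0, 0, 0],
    [0, 0.002, -0.003, 0, 0, 0],
    [0, 0.002, -0.004, 0, 0, 0],
    [0, 0.002, -0.004, 0, 0, 0]
  ]
}}

```text
time_s: 25.3
position: [547.5, 114.7, -9.7]
eef_rot: [3.142, -0.001, 1.041]
ft_force: [0.2, -0.3, -0.4]
grip_width: 27.3
```

Emit:
{"name": "jog_arm", "arguments": {
  "deltas": [
    [0, 0, -0.001, 0, 0, 0],
    [0, 0, -0.0015, 0, 0, 0],
    [0, 0, -0.0015, 0, 0, 0]
  ]
}}

```text
time_s: 25.6
position: [547.6, 114.8, -9.8]
eef_rot: [3.141, -0.002, 1.041]
ft_force: [-5.1, -1.1, 15.6]
grip_width: 27.0
```

Emit:
{"name": "jog_arm", "arguments": {
  "deltas": [
    [0, 0, 0, 0, 0, 0],
    [0, 0, 0, 0, 0, 0],
    [0, 0, 0, 0, 0, 0],
    [0, 0, 0, 0, 0, 0],
    [0, 0, 0.02, 0, 0, 0],
    [0, 0, 0.05, 0, 0, 0],
    [0, 0, 0.09, 0, 0, 0],
    [0, 0, 0.13, 0, 0, 0],
    [-0.008, -0.016, 0.15, 0, 0, 5],
    [-0.022, -0.045, 0.15, 0, 0, 12],
    [-0.038, -0.08, 0.15, 0, 0, 20],
    [-0.055, -0.115, 0.15, 0, 0, 28]
  ],
  "gripper": 0.45
}}

```text
time_s: 26.8
position: [492.0, -1.1, 138.9]
eef_rot: [3.141, -0.001, 1.537]
ft_force: [-0.4, 0.7, 0.7]
grip_width: 46.8
```

Emit:
{"name": "jog_arm", "arguments": {
  "deltas": [
    [-0.017, -0.035, 0, 0, 0, 7],
    [-0.034, -0.07, 0, 0, 0, 14],
    [-0.051, -0.105, 0, 0, 0, 21],
    [-0.068, -0.14, 0, 0, 0, 28],
    [-0.085, -0.175, 0, 0, 0, 35],
    [-0.102, -0.21, 0, 0, 0, 40],
    [-0.119, -0.245, 0, 0, 0, 40],
    [-0.135, -0.28, 0, 0, 0, 40],
    [-0.148, -0.308, 0, 0, 0, 40],
    [-0.155, -0.322, 0, 0, 0, 40],
    [-0.157, -0.326, -0.02, 0, 0, 40],
    [-0.157, -0.326, -0.04, 0, 0, 40]
  ],
  "gripper": 0.55
}}

```text
time_s: 28.0
position: [335.3, -327.6, 98.6]
eef_rot: [3.141, 0.0, 2.226]
ft_force: [0.3, -0.2, -0.6]
grip_width: 38.3
```

```bash
python3 g.py m1;python3 - <<'E'
from h import *
crop('m1top',110,100,130,100,'m1c',6)
E
```

```text
28.0 [ 335.3 -327.6   98.6] [3.141 0.    2.226] 38.27688724124498 [-0.77  0.2  -0.32  1.05  0.    0.14]
scene 199 177
top 283 180
```

View pics/m1.png

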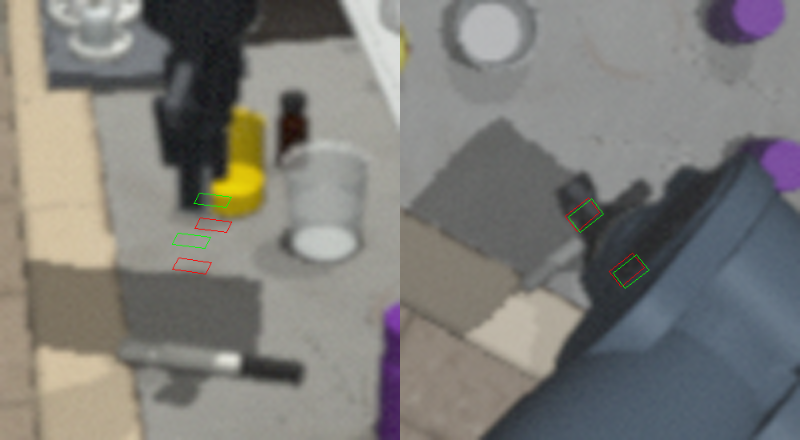

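View pics/m1c.png

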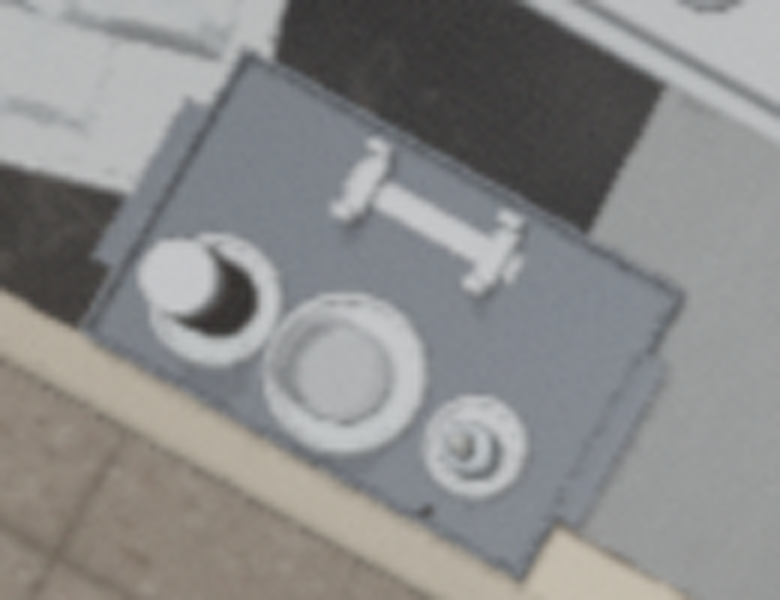

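Emit:
{"name": "jog_arm", "arguments": {
  "deltas": [
    [0, 0.001, -0.03, 0, 0, 0],
    [0, 0.001, -0.06, 0, 0, 0],
    [0, 0.001, -0.09, 0, 0, 0],
    [0, 0.001, -0.105, 0, 0, 0],
    [0, 0.001, -0.114, 0, 0, 0],
    [0, 0.001, -0.114, 0, 0, 0],
    [0, 0.001, -0.114, 0, 0, 0]
  ],
  "gripper": 0.6
}}

```text
time_s: 28.8
position: [336.1, -325.7, -14.3]
eef_rot: [3.141, 0.0, 2.228]
ft_force: [-0.7, -0.3, -0.2]
grip_width: 34.1
```

```bash
python3 g.py m2; python3 - <<'E'
from h import *
crop('m2scene',210,200,80,75,'m2z',8)
E
```

```text
28.8 [ 336.1 -325.7  -14.3] [3.141 0.    2.228] 34.08798053473162 [-0.77  0.32 -0.5   0.75  0.    0.14]
scene 199 212
top 277 178
```

View pics/m2z.png

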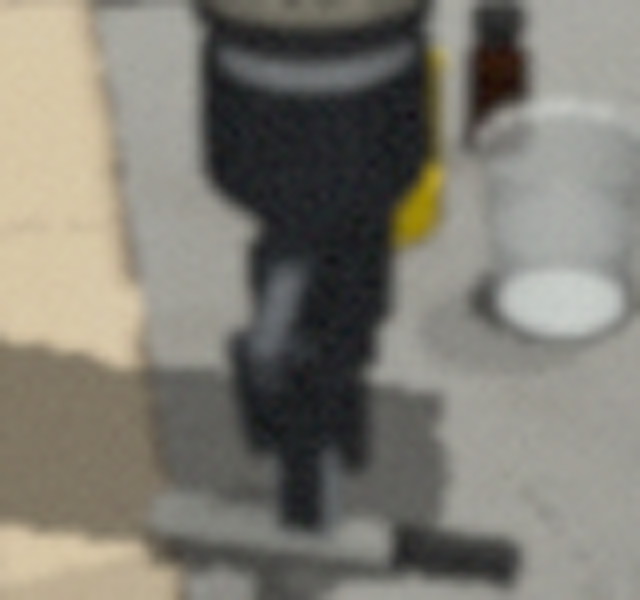

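Emit:
{"name": "jog_arm", "arguments": {
  "deltas": [
    [0, 0, -0.006, 0, 0, 0],
    [0, 0, -0.011, 0, 0, 0],
    [0, 0, -0.014, 0, 0, 0],
    [0, 0, -0.014, 0, 0, 0]
  ]
}}

```text
time_s: 29.3
position: [335.1, -325.0, -29.7]
eef_rot: [-3.141, -0.002, 2.228]
ft_force: [0.2, -0.4, -0.1]
grip_width: 34.0
```

Emit:
{"name": "jog_arm", "arguments": {
  "deltas": [
    [0, 0, 0, 0, 0, 0],
    [0, 0, 0, 0, 0, 0],
    [0, 0, 0, 0, 0, 0],
    [0, 0, 0, 0, 0, 0],
    [0, 0, 0, 0, 0, 0],
    [0, 0, 0, 0, 0, 0]
  ],
  "gripper": 1
}}

```text
time_s: 29.9
position: [335.6, -325.4, -29.0]
eef_rot: [3.141, -0.001, 2.228]
ft_force: [0.3, 0.6, 5.1]
grip_width: 11.6
```

```bash
python3 g.py m3; python3 - <<'E'
from h import *
crop('m3scene',210,200,80,75,'m3z',8)
E
```

```text
29.9 [ 335.6 -325.4  -29. ] [ 3.141e+00 -1.000e-03  2.228e+00] 11.606705746819094 [-0.77  0.34 -0.52  0.72  0.    0.14]
scene 199 217
top 277 178
```

View pics/m3z.png

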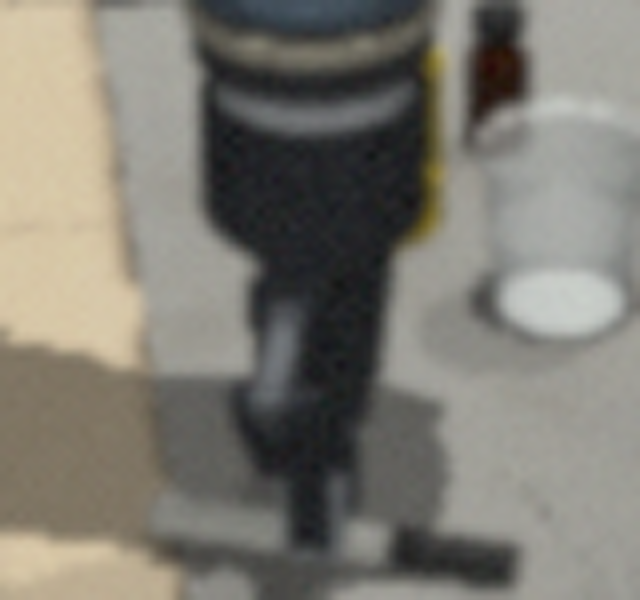

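Emit:
{"name": "jog_arm", "arguments": {
  "deltas": [
    [0, 0, 0, 0, 0, 0],
    [0, 0, 0, 0, 0, 0],
    [0, 0, 0, 0, 0, 0],
    [0, 0, -0.002, 0, 0, 0],
    [0, 0, -0.004, 0, 0, 0],
    [0, 0, -0.004, 0, 0, 0]
  ],
  "gripper": 0.65
}}

```text
time_s: 30.6
position: [335.3, -325.2, -33.5]
eef_rot: [-3.142, -0.001, 2.228]
ft_force: [-0.5, 0.7, 0.3]
grip_width: 29.5
```

Emit:
{"name": "jog_arm", "arguments": {
  "deltas": [
    [0, 0, 0, 0, 0, 0],
    [0, 0, 0, 0, 0, 0],
    [0, 0, 0, 0, 0, 0],
    [0, 0, 0, 0, 0, 0],
    [0, 0, 0, 0, 0, 0],
    [0, 0, 0, 0, 0, 0]
  ],
  "gripper": 1
}}

```text
time_s: 31.2
position: [335.5, -325.3, -33.1]
eef_rot: [3.141, -0.001, 2.228]
ft_force: [-0.9, 0.8, 2.1]
grip_width: 12.2
```

```bash
python3 g.py m4; python3 - <<'E'
from h import *
crop('m4scene',210,200,80,75,'m4z',8)
E
```

```text
31.2 [ 335.5 -325.3  -33.1] [ 3.141e+00 -1.000e-03  2.228e+00] 12.176871039405345 [-0.77  0.34 -0.52  0.71  0.    0.14]
scene 199 218
top 277 177
```

View pics/m4z.png

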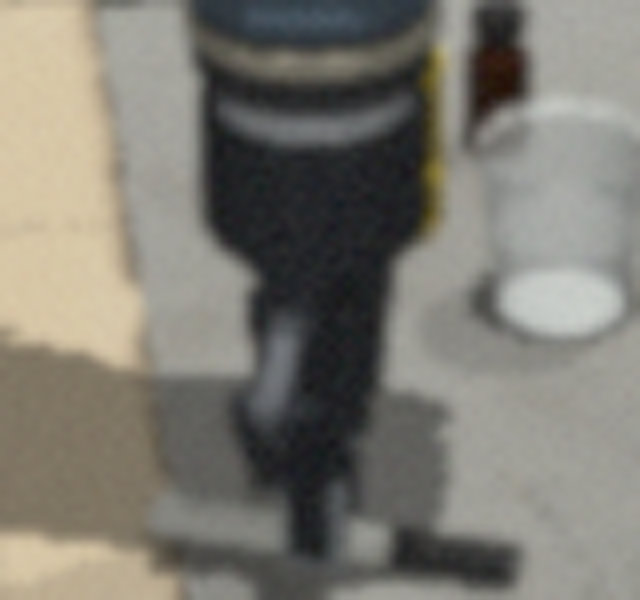

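```bash
python3 - <<'E'
from h import *
for u,v in((175,78),(200,100),(225,113),(313,160)):
  for z in(0,60): print(u,v,z,px2w('top',u,v,z).round())
# shelf edge
for u,v in((200,2),(340,105)):
  for z in (0,250,400): print('shelf',z,px2w('top',u,v,z).round())
E
```

```text
175 78 0 [865. 160.   0.]
175 78 60 [848. 149.  60.]
200 100 0 [791.  79.   0.]
200 100 60 [776.  72.  60.]
225 113 0 [746.  -2.   0.]
225 113 60 [733.  -6.  60.]
313 160 0 [ 587. -283.    0.]
313 160 60 [ 581. -276.   60.]
shelf 0 [1117.   75.    0.]
shelf 250 [1004.   45.  250.]
shelf 400 [936.  27. 400.]
shelf 0 [ 765. -375.    0.]
shelf 250 [ 708. -332.  250.]
shelf 400 [ 674. -307.  400.]
```

Emit:
{"name": "jog_arm", "arguments": {
  "deltas": [
    [0, 0, 0.015, 0, 0, 0],
    [0, 0, 0.045, 0, 0, 0],
    [0, 0, 0.085, 0, 0, 0],
    [0, 0, 0.125, 0, 0, 0],
    [0, 0, 0.16, 0, 0, 0],
    [0, 0, 0.17, 0, 0, 0],
    [0, 0, 0.17, 0, 0, 0]
  ]
}}

```text
time_s: 32.0
position: [336.2, -326.1, 138.0]
eef_rot: [3.141, 0.002, 2.228]
ft_force: [-0.4, -0.0, -0.4]
grip_width: 12.2
```

```bash
python3 g.py m5
```

```text
32.0 [ 336.2 -326.1  138. ] [3.141e+00 2.000e-03 2.228e+00] 12.22316393294764 [-0.77  0.17 -0.25  1.15  0.    0.14]
scene 199 164
top 285 180
```

View pics/m5.png

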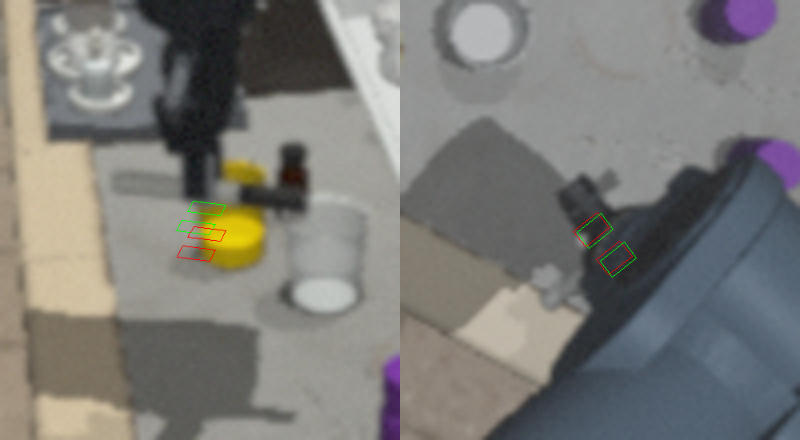

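Emit:
{"name": "jog_arm", "arguments": {
  "deltas": [
    [0.006, 0.008, 0, 0, 0, -3],
    [0.02, 0.027, 0, 0, 0, -9],
    [0.04, 0.055, 0, 0, 0, -15],
    [0.062, 0.086, 0, 0, 0, -21],
    [0.084, 0.117, 0, 0, 0, -27],
    [0.106, 0.148, 0, 0, 0, -33],
    [0.128, 0.179, 0, 0, 0, -39],
    [0.15, 0.209, 0, 0, 0, -45],
    [0.172, 0.24, 0, 0, 0, -51],
    [0.194, 0.27, 0, 0, 0, -57],
    [0.216, 0.301, 0, 0, 0, -63],
    [0.238, 0.331, 0, 0, 0, -68]
  ]
}}

```text
time_s: 33.3
position: [573.1, 7.2, 134.5]
eef_rot: [-3.139, 0.001, 1.037]
ft_force: [0.5, 0.2, -0.6]
grip_width: 12.1
```

Emit:
{"name": "jog_arm", "arguments": {
  "deltas": [
    [0.022, 0.03, 0, 0, 0, 0],
    [0.044, 0.06, 0, 0, 0, 0],
    [0.064, 0.09, 0, 0, 0, 0],
    [0.082, 0.114, 0, 0, 0, 0],
    [0.09, 0.126, 0, 0, 0, 0],
    [0.095, 0.131, 0, 0, 0, 0],
    [0.095, 0.131, -0.02, 0, 0, 0],
    [0.095, 0.131, -0.05, 0, 0, 0],
    [0.095, 0.131, -0.08, 0, 0, 0],
    [0.095, 0.131, -0.09, 0, 0, 0],
    [0.095, 0.131, -0.09, 0, 0, 0]
  ]
}}

```text
time_s: 34.4
position: [666.8, 135.8, 44.6]
eef_rot: [-3.138, 0.002, 1.041]
ft_force: [-1.3, 0.1, 0.8]
grip_width: 12.7
```

```bash
python3 g.py m6; python3 - <<'E'
from h import *
crop('m6top',130,90,100,75,'m6z',8)
E
```

```text
34.4 [666.8 135.8  44.6] [-3.138e+00  2.000e-03  1.041e+00] 12.717710845008737 [0.2  0.58 0.14 1.13 0.   2.3 ]
scene 195 110
top 130 75
```

View pics/m6.png

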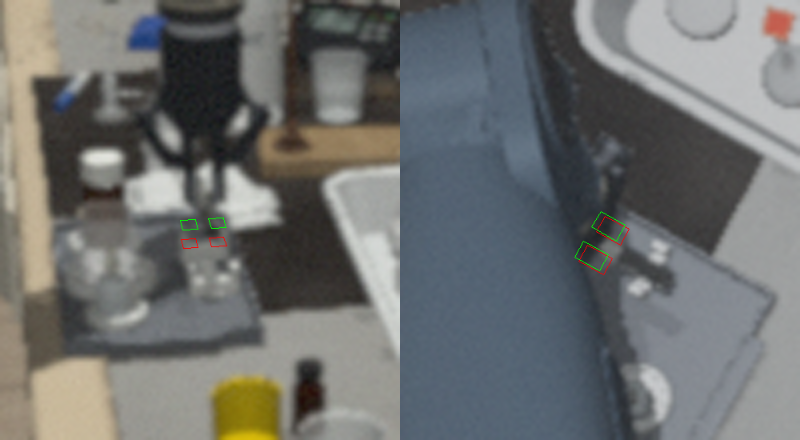

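View pics/m6z.png

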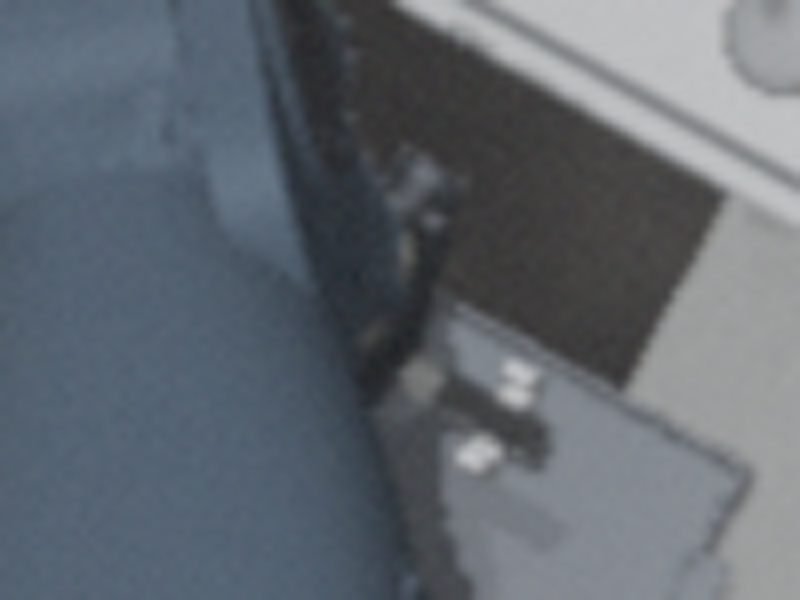

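```bash
python3 - <<'E'
from h import *
p=px2w('top',130+545/8,90+440/8,85);print(p)
d=np.array([np.cos(np.radians(-120.3)),np.sin(np.radians(-120.3))]);q=p[:2]-[668.5,136];print(q@d,q@[-d[1],d[0]])
E
```

```text
[630.89145779  75.85149907  85.        ]
70.90649651056957 -2.1244677575425466
```

Emit:
{"name": "jog_arm", "arguments": {
  "deltas": [
    [0.004, 0.003, 0, 0, 0, 0],
    [0.004, 0.003, -0.015, 0, 0, 0],
    [0.004, 0.003, -0.03, 0, 0, 0],
    [0.004, 0.003, -0.04, 0, 0, 0],
    [0.004, 0.003, -0.046, 0, 0, 0],
    [0.004, 0.003, -0.048, 0, 0, 0],
    [0.004, 0.003, -0.048, 0, 0, 0]
  ]
}}

```text
time_s: 35.2
position: [672.7, 139.7, -0.9]
eef_rot: [3.141, -0.001, 1.041]
ft_force: [0.2, -0.2, -0.6]
grip_width: 12.2
```

```bash
python3 g.py m7; python3 - <<'E'
from h import *
crop('m7top',130,90,100,75,'m7z',8)
E
```

```text
35.2 [672.7 139.7  -0.9] [ 3.141e+00 -1.000e-03  1.041e+00] 12.232516048509696 [0.2  0.62 0.09 1.04 0.   2.3 ]
scene 196 120
top 131 76
```

View pics/m7.png

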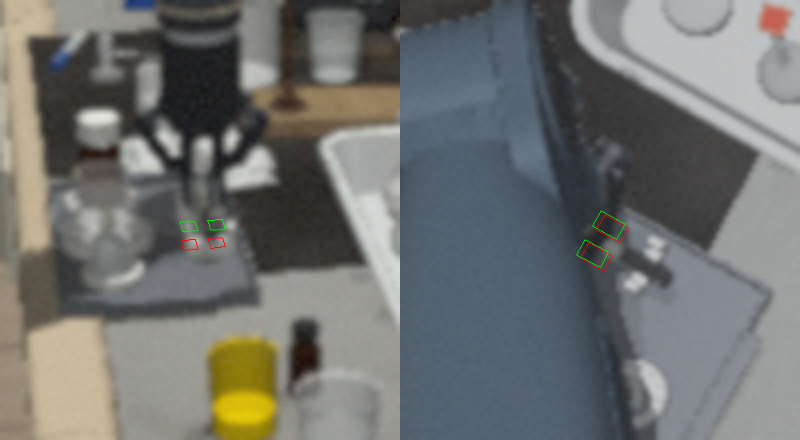

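View pics/m7z.png

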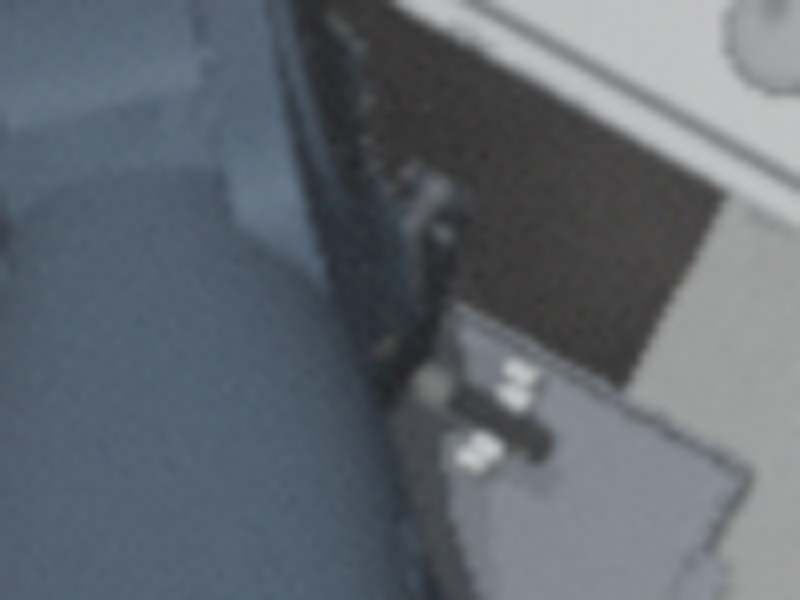

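```bash
python3 - <<'E'
from h import *
p=px2w('top',130+550/8,90+442/8,40);print(p)
d=np.array([np.cos(np.radians(-120.3)),np.sin(np.radians(-120.3))]);q=p[:2]-[668.5,136];print(q@d,q@[-d[1],d[0]])
E
```

```text
[636.69586203  79.65643083  40.        ]
64.69285308711669 0.9673358552699041
```

Emit:
{"name": "jog_arm", "arguments": {
  "deltas": [
    [0, 0, -0.003, 0, 0, 0],
    [0, 0, -0.005, 0, 0, 0],
    [0, 0, -0.006, 0, 0, 0],
    [0, 0, -0.006, 0, 0, 0]
  ]
}}

```text
time_s: 35.7
position: [672.5, 139.7, -7.0]
eef_rot: [3.142, -0.001, 1.041]
ft_force: [-0.3, 0.3, 2.5]
grip_width: 12.7
```

Emit:
{"name": "jog_arm", "arguments": {
  "deltas": [
    [0, 0, 0, 0, 0, 0],
    [0, 0, 0, 0, 0, 0],
    [0, 0, 0, 0, 0, 0],
    [0, 0, 0, 0, 0, 0],
    [0, 0, 0.02, 0, 0, 0],
    [0, 0, 0.05, 0, 0, 0],
    [0, 0, 0.09, 0, 0, 0],
    [0, 0, 0.14, 0, 0, 0],
    [-0.01, -0.015, 0.17, 0, 0, 0],
    [-0.04, -0.045, 0.18, 0, 0, 0],
    [-0.08, -0.085, 0.18, 0, 0, 0],
    [-0.12, -0.125, 0.18, 0, 0, 0]
  ],
  "gripper": 0.65
}}

```text
time_s: 36.9
position: [560.8, 23.2, 173.2]
eef_rot: [3.141, -0.001, 1.042]
ft_force: [0.8, -1.0, -0.8]
grip_width: 30.1
```

Emit:
{"name": "jog_arm", "arguments": {
  "deltas": [
    [-0.03, -0.04, 0, 0, 0, 0],
    [-0.06, -0.08, 0, 0, 0, 0],
    [-0.09, -0.12, 0, 0, 0, 0],
    [-0.12, -0.16, 0, 0, 0, 0],
    [-0.14, -0.2, 0, 0, 0, 0],
    [-0.16, -0.24, 0, 0, 0, 0],
    [-0.18, -0.28, 0, 0, 0, 0],
    [-0.19, -0.3, 0, 0, 0, 0],
    [-0.19, -0.3, 0, 0, 0, 0]
  ]
}}

```text
time_s: 37.8
position: [370.6, -278.3, 173.0]
eef_rot: [3.141, -0.0, 1.037]
ft_force: [-0.1, 1.1, -0.7]
grip_width: 30.0
```

```bash
python3 - <<'E'
from h import *
snap('top','f1top');snap('scene','f1scene')
crop('f1top',110,100,130,100,'f1c',6)
crop('f1top',230,150,130,100,'f1d',6)
crop('f1scene',190,120,100,75,'f1s',8)
E
```

```text
(no output)
```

View pics/f1c.png

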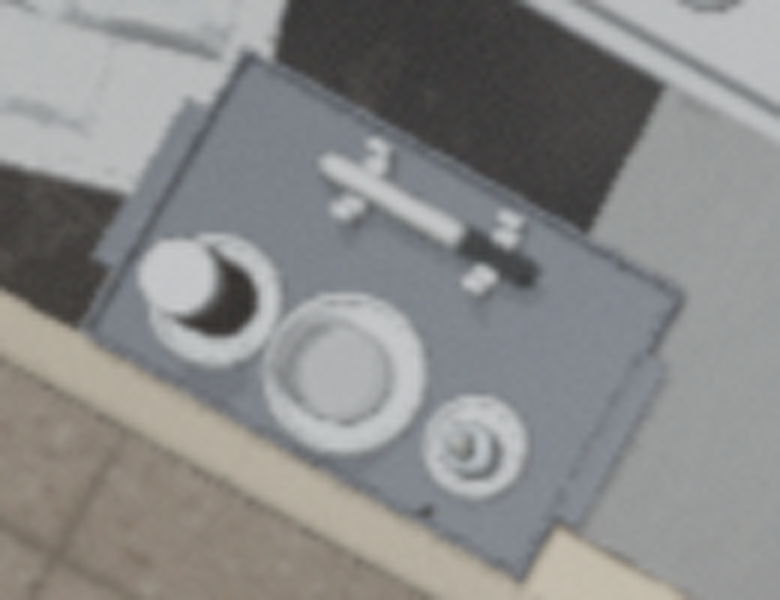

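View pics/f1s.png

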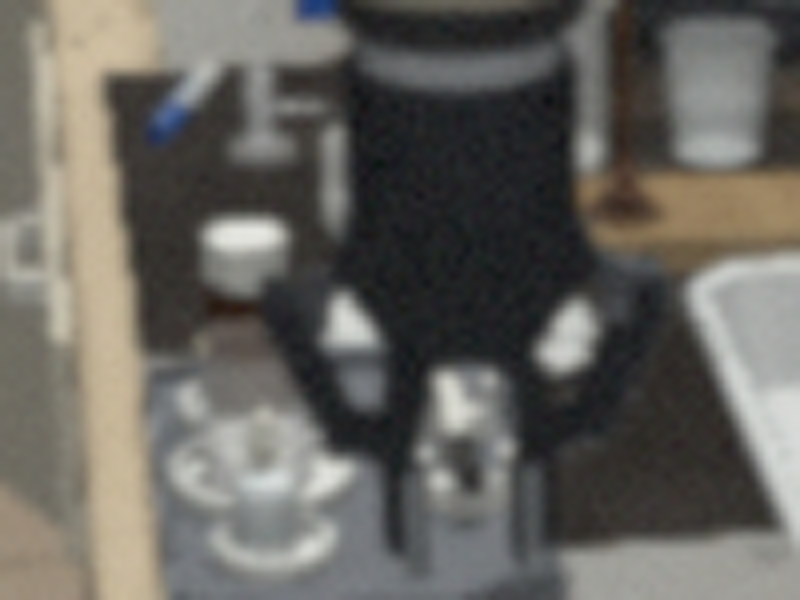

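View pics/f1d.png

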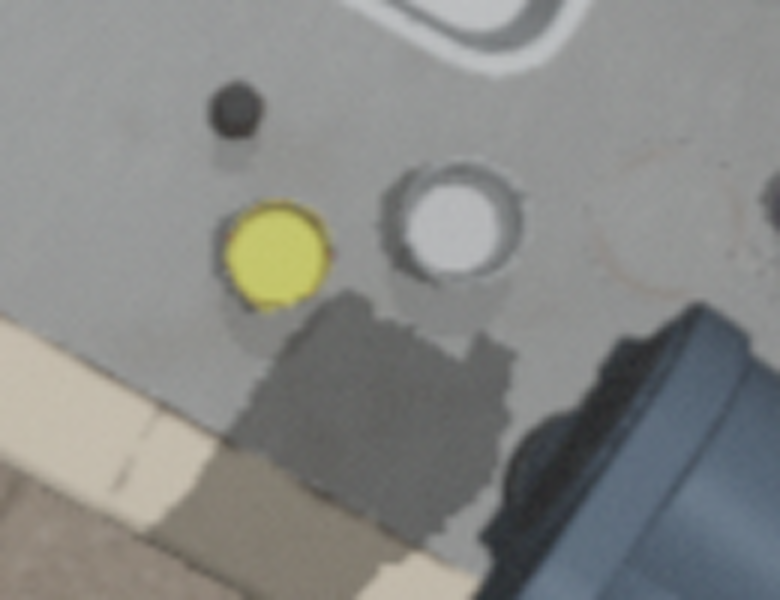

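```bash
python3 - <<'E'
from h import *
f=lambda x,y,z:px2w('top',110+(x+.5)/6-.5,100+(y+.5)/6-.5,z)[:2].round(1)
print('amber',f(179,279,107)-[628.8,251.9]);print('beaker',f(343,372,15)-[588.5,183.4]);print('dropper',f(473,448,58)-[548.3,114.7],'tip',f(459,443,83)-[548.3,114.7])
a,b=f(321,162,33.5),f(535,275,33.5);print('marker',(a+b)/2-[668.5,136],np.linalg.norm(a-b),np.degrees(np.arctan2(*(b-a)[::-1])))
E
```

```text
amber [-0.9 -1.7]
beaker [1.3 2.4]
dropper [-4.2 -4.3] tip [-3.6 -0.9]
marker [-0.15  0.8 ] 128.78280164680376 -119.03299772725529
```

```bash
python3 - <<'E'
from h import *
print(order.sign_off()); print(sensors.read_state()['time_s'])
E
```

```text
the job is handed in; nothing more can be done
None
the job is handed in; nothing more can be done
```

I packed the tray and handed the job in at about 38 s. The amber bottle is in the middle holder, the dropper bottle in the smallest, the beaker in the largest, and the marker lies in the pen rest.

Last checks from the final top picture, each against its limit:

| Item | Offset from its place | Limit |
|---|---|---|
| Amber bottle | about 2 mm | 12 mm |
| Beaker | about 3 mm | 12 mm |
| Dropper bottle | 4 mm measured at the cap tip, 6 mm at the shoulder | 12 mm |
| Marker | about 1 mm, roughly 1° (0.02 rad) off the rest's axis | 12 mm across, 15 mm along, 0.15 rad |

- **Heights and uprightness:** I lowered each item until the wrist force showed contact. The bottles and beaker look upright, but I did not measure tilt or height separately.
- **Look-alikes:** the vial, the cup and the yellow beaker look unmoved in the last pictures. I did not check the purple bottles at the end, but the arm never touched them.

Things that disagreed or went wrong along the way:
- **Finger height:** the fingertips sat about 33 mm higher than the reported TCP. Both cameras agreed on this, and so did the width of the first grip. I corrected every later grasp height for it.
- **Amber bottle grip:** the mismatch meant I held it by its cap, a little higher than advised. It did not slip.
- **Wrist range:** my first move ran the last joint to the end of its range. I turned back and used the other yaw.
- **Scene camera:** it was off from the top camera by about 4 to 5 mm, so I used the top camera for positions.
- **Marker grip:** the first grip was too high, so I let go and took it again lower.

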